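Fetch two vials from behind the bottles in a block warmer

TASK

Two small vials for the next procedure stand in the back row of the block warmer, behind the two media bottles. First clear both bottles out of the way, standing them in the steel tray; with the bottles there, put the squat white-capped vial into the square stand and the slim metal-capped vial into the round stand; only then return each bottle to the well of the warmer that it came from. Keep bottles and vials upright all the time, seat everything fully and let go, and leave the covered dish where it is.

Things in the scene. Friction and masses are not known exactly. Their poses are not given: they have to be found in the camera images.
- large_bottle_mid (a point): Large media bottle: round amber glass, paper band, 56 mm diameter, 155 mm tall, about 0.32 kg; point on its axis half-way up (77.5 mm above its underside), z up. Grip its black cap: 38 mm diameter, from 129 mm above the underside to the top; below it a 32 mm neck down to 115 mm, then the shoulder, full width at 100 mm. Starts in its well in the warmer's front row (left or right).
- small_bottle_mid (a point): Small media bottle: round white plastic, 46 mm diameter, 128 mm tall, about 0.16 kg; point on its axis half-way up (64 mm above its underside), z up. Grip its white cap: 34 mm diameter, from 104 mm above the underside to the top; below it a 29 mm neck down to 90 mm, then the shoulder, full width at 78 mm. Starts in its well beside the large bottle (75 mm between axes).
- squat_vial_mid (a point): Squat vial: clear glass, 30 mm diameter, 60 mm tall, 45 g, white screw cap (29 mm diameter, the top 15 mm); point on its axis half-way up (30 mm above its underside), z up. Starts in the warmer's back row (left or right), 61.5 mm behind the bottles' row, 20 mm deep in its well, so 40 mm stands out.
- slim_vial_mid (a point): Slim vial: clear glass, 23 mm diameter up to 57 mm, 75 mm tall, 35 g, bare crimped aluminium cap (21 mm diameter, the top 9 mm) on a 16 mm neck; point on its axis half-way up (37.5 mm above its underside), z up. Starts in the warmer's back row beside the squat vial (75 mm between axes), 20 mm deep in its well, so 55 mm stands out.
- large_block_mouth (a point): Centre of the mouth of the large bottle's well, level with the top of its aluminium block, 76 mm above the bench: 62 mm wide, 20 mm deep, 3 mm chamfer; z up, -x to the warmer's front, rows along y. A seated bottle's underside is 20 mm below it. The block warmer is a white housing, 250 x 172 mm, 69 mm high, holding four fixed blocks, their tops 7 mm above it.
- small_block_mouth (a point): Centre of the mouth of the small bottle's well, at the level of the top of its aluminium block (76 mm above the bench): round well 52 mm wide, 20 mm deep, 3 mm chamfer. Axes as for the other block. Bottle fully seated: its underside 20 mm below this point.
- tray: Shallow stainless steel tray, fixed, empty, 260 mm along its x by 150 mm along its y, rim 16 mm high, 2 mm walls and floor; origin at the centre of its underside, z up. At one side of the warmer (left or right). Room for both bottles, one towards each end of its long side.
- square_stand_mouth (a point): Centre of the mouth of the vial well in the top of the square stand: aluminium block 58 mm square and 30 mm high, fixed on a dark rubber mat (3 mm thick) on the other side of the warmer from the tray. Well 36 mm wide, 20 mm deep, 3 mm chamfer; z up. Squat vial fully seated: its underside 20 mm below this point.
- round_stand_mouth (a point): Centre of the mouth of the vial well in the top of the round stand: aluminium, 58 mm diameter and 30 mm high, fixed on the same mat. Well 31 mm wide, 20 mm deep; z up. Slim vial fully seated: its underside 20 mm below this point.
- dish: Covered culture dish, clear colourless plastic, 60 mm diameter, 15 mm high, loose on the same mat, roughly in line with the two stands (at least 80 mm between neighbours; the three stand in any order); origin at the centre of its underside. Not to be moved.
There are look-alikes about, which are no part of the job. Leave any orange look-alike of the part that bears round_stand_mouth alone.

How it is judged:
By the outcome, as a careful person would: the job done as asked, in the order asked, and still so for the second after the job is handed in, with the robot touching nothing.
It also fails if it takes over 122 s, if anything falls off the work surface, if the arm or the gripper's body presses on something with over 40 N, if the wrist force passes 120 N, or if a joint passes its speed limit or range.

ROBOT

A 6-joint arm with a two-finger parallel gripper is mounted at the origin on the work surface. World frame = base frame: x ahead of the robot, y to its left, z up, the work surface at z = 0. Lengths are in m, angles in rad, forces in N, time in s.
With the tool pointing down it reaches from about 0.35 to 0.8 m from the base axis. Payload 7.3 kg.
Tool frame: the origin (TCP) lies at the very end of the fingers, on their centre line; the grasp point (between the pads) lies 19 mm behind it; z points along the fingers, x is the direction in which the jaws open and shut, and the axes are right-handed (so a half turn about z gives the same grasp; the last joint's range is limited). The gripper opens to 85 mm and grips with 20 to 120 N. Pads are 22 mm wide; open, the fingers measure 114 mm over their backs; the gripper's body (76 mm by 85 mm) begins 54 mm behind the grasp point. The pads swing forward as they close: fully open they stand 13 mm farther back than shut.
Start: joints at [-1.268, 0.342, 1.524, -0, 1.275, -0.146], TCP at [0.228, -0.473, 0.231] pointing down, gripper open.
Joint ranges: [-2.53, 2.53], [-0.77, 2.02], [0.04, 2.7], [-1, 4.14], [0.28, 2.66], [-3.11, 3.11]. Speed limits (rad/s): [2.57, 2.57, 3.14, 3.14, 3.14, 3.14].

INTERFACE

Orientations are given as a unit quaternion [w, x, y, z].
In Python, from plant import bot gives the robot as it stands.
- The arm moves only by the tool jog_arm, never from a script. Its arguments are lists of equal length, an entry for each row: "offset": the shift along the tool's x, y, z in units of 25 mm (1.0 is 25 mm), a list of three; "roll": the turn about the tool's z in units of 10 degrees (1.0 is 10 degrees); "jaw": the closure in counts, from 0 (fully open) to 255 (shut). In form: {"offset": [[x, y, z], ...], "roll": [roll, ...], "jaw": [jaw, ...]}. A call has exactly 10 rows; each row is the pose to reach, as a shift and turn from the pose measured when the call began, along the tool's axes at that moment; what a row does not reach only later rows make up. A row lasts 1/8 s, in which the tool goes at most 62.5 mm and 10.7 degrees, less where a joint would pass 70% of its speed; a pose out of reach is approached as far as the arm can. A call with a gripper value outside its range is refused whole. The fingers move at their own pace and stop on an object; "grip_force" is the grip in N (left out, the last holds). Time passes only in rows, so rows that repeat a pose let the fingers close, or fill a call up. It gives the time, the measured TCP pose, the force and the opening at its end, in the units of the state.
- bot.get_obs(): the state, without advancing time (a new reading comes with each control period).
- bot.grab_frame(name): name is "scene" or "top" or "wrist"; returns a dict with "frame" (384x512x3 uint8, blue, green, red), "z_map" (384x512 float32, m along the optical axis (not along the pixel's ray), 0 where there is no reading), "K" (3x3 intrinsics, pixels), "world_to_cam" (4x4, takes a point from world to camera coordinates). Camera axes: x right, y down, z forward; pixel columns grow to the right and rows downward; lengths in m; the calibration is good to about 2 mm. A picture is of the moment at which its call begins.
- bot.finish_job(): hands the job in, once; it reports no verdict.
Trained networks look in the newest picture that a camera, given by its name, has taken for a name from the list of things; names that differ only in an ending like _2 or _b are one class to them, and where a whole thing is asked for, a point or a joint stands for the part that bears it (a point fixed in the world has none). Each returns a list of dicts, best first, with "conf" (0 to 1); they miss things now and then, are a little off and sometimes report something else, mostly with a low value. They report only what shows in the picture. A call takes as long as a camera call. They do not tell look-alikes from the thing itself.
- bot.find_in(query, camera): "xyz" ([x, y, z] in m, in world coordinates, good to about 4 mm: the middle of the surface that is visible of it).
- bot.cut_out(query, camera): "region" (384x512 bool, what is visible of it).
- bot.tip_of(query, camera): "xyz" ([x, y, z] in m, in world coordinates, good to about 4 mm: a listed point, or the origin of a listed thing).
The state is a dict: "time": time; "joint_positions": joint angles; "dq": joint speeds; "effort": joint torques, N m; "tcp_pos": TCP position; "eef_rot": TCP orientation; "force": force on the tool from outside, world axes, zero at the start; "wrist_torque": the same for the moment, N m; "finger_gap": finger opening in m.
Only numpy, scipy, OpenCV 4.12 (cv2) and the standard library are available. Lean on these libraries where they do the work, as an engineer would, in place of code of your own. Each camera call takes 0.05 s, during which the arm holds its last target.

## Working session

There is one attempt and no reset: what is moved stays moved. The work goes in short steps, Python scripts to look and compute and a tool call to move; the robot and the scene stay as the last step left them, time stands still between calls to the robot, and variables do not carry over. Pictures are saved under pics/ and viewed, and the job is handed in when it is done.

Besides the shell and the picture viewer there is one more tool, called as a command line: name --pt "numbers of a row" for each row, then --argument value for the rest. jog_arm: Moves the arm, as the interface text tells. Its arguments: {"type":"object","properties":{"offset":{"type":"array","items":{"type":"array","items":{"type":"number"}}},"roll":{"type":"array","items":{"type":"number"}},"jaw":{"type":"array","items":{"type":"number"}},"grip_force":{"type":"number"}},"required":["offset","roll","jaw"]}

```bash
ls; mkdir -p pics; cat > h.py <<'E'
import numpy as np, cv2
from plant import bot
def pix2w(f,u,v,z=None):
    K=f["K"];T=np.linalg.inv(f["world_to_cam"]);z=f["z_map"][int(v),int(u)] if z is None else z
    p=np.array([(u-K[0,2])/K[0,0]*z,(v-K[1,2])/K[1,1]*z,z,1]);return (T@p)[:3]
def cloud(f):
    K=f["K"];T=np.linalg.inv(f["world_to_cam"]);z=f["z_map"];v,u=np.mgrid[:384,:512]
    P=np.stack([(u-K[0,2])/K[0,0]*z,(v-K[1,2])/K[1,1]*z,z,np.ones_like(z)],-1)@T.T
    P=P[...,:3].copy();P[z==0]=np.nan;return P
def w2pix(f,p):
    c=f["world_to_cam"]@np.r_[p,1];q=f["K"]@c[:3];return q[:2]/q[2]
E
python3 - <<'E'
from h import *
o=bot.get_obs();print(o["time"],o["tcp_pos"],o["eef_rot"],o["finger_gap"])
for n in("scene","top"):
    f=bot.grab_frame(n);cv2.imwrite(f"pics/{n}0.png",cv2.resize(f["frame"],(800,600)));np.savez(f"{n}0.npz",**f)
    print(n,np.linalg.inv(f["world_to_cam"])[:3].round(3).tolist(),f["K"][0,0])
    for q in["large_bottle_mid","small_bottle_mid","squat_vial_mid","slim_vial_mid","large_block_mouth","small_block_mouth","tray","square_stand_mouth","round_stand_mouth","dish"]:
        print(q,[(np.round(d["xyz"],3).tolist(),round(d["conf"],2)) for d in bot.tip_of(q,n)][:4])
E
```

```text
pics
0.0 [ 0.22766864 -0.47262371  0.23061874] [-5.03376357e-04  8.46716971e-01 -5.32043013e-01 -5.92166214e-04] 0.08544878397289798
scene [[0.665, 0.482, -0.57, 0.983], [0.746, -0.414, 0.521, -0.427], [0.015, -0.772, -0.635, 0.697]] 347.6093124030727
large_bottle_mid [([0.556, 0.042, 0.136], 0.78), ([0.506, -0.288, 0.0], 0.38)]
small_bottle_mid [([0.541, -0.036, 0.119], 0.68)]
squat_vial_mid [([0.613, 0.026, 0.087], 0.54)]
slim_vial_mid [([0.408, 0.289, 0.035], 0.32)]
large_block_mouth [([0.556, 0.039, 0.071], 0.65)]
small_block_mouth [([0.539, -0.033, 0.08], 0.79)]
tray [([0.51, -0.291, 0.001], 0.84)]
square_stand_mouth [([0.579, 0.313, 0.029], 0.84)]
round_stand_mouth [([0.278, 0.322, 0.025], 0.7), ([0.411, 0.291, 0.033], 0.58), ([0.286, 0.421, 0.028], 0.52)]
dish [([0.495, 0.318, 0.004], 0.61), ([0.552, 0.04, 0.076], 0.57)]
top [[-0.006, -0.989, 0.149, 0.272], [-1.0, 0.009, 0.021, 0.012], [-0.022, -0.149, -0.989, 1.371]] 432.96828751674536
large_bottle_mid [([0.555, 0.042, 0.135], 0.96)]
small_bottle_mid [([0.534, -0.036, 0.12], 0.67), ([0.551, 0.042, 0.078], 0.55), ([0.54, -0.034, 0.079], 0.46)]
squat_vial_mid [([0.613, 0.031, 0.086], 0.46)]
slim_vial_mid [([0.553, 0.041, 0.132], 0.72), ([0.597, -0.044, 0.093], 0.48)]
large_block_mouth [([0.554, 0.04, 0.078], 0.67), ([0.539, -0.033, 0.078], 0.27)]
small_block_mouth [([0.539, -0.033, 0.078], 0.78), ([0.406, 0.298, 0.036], 0.65)]
tray [([0.507, -0.29, 0.0], 0.62)]
square_stand_mouth [([0.581, 0.313, 0.037], 0.94)]
round_stand_mouth [([0.29, 0.418, 0.031], 0.75), ([0.283, 0.315, 0.029], 0.7), ([0.405, 0.299, 0.035], 0.52), ([0.554, 0.045, 0.078], 0.38)]
dish [([0.494, 0.316, 0.001], 0.63)]
```

View pics/scene0.png

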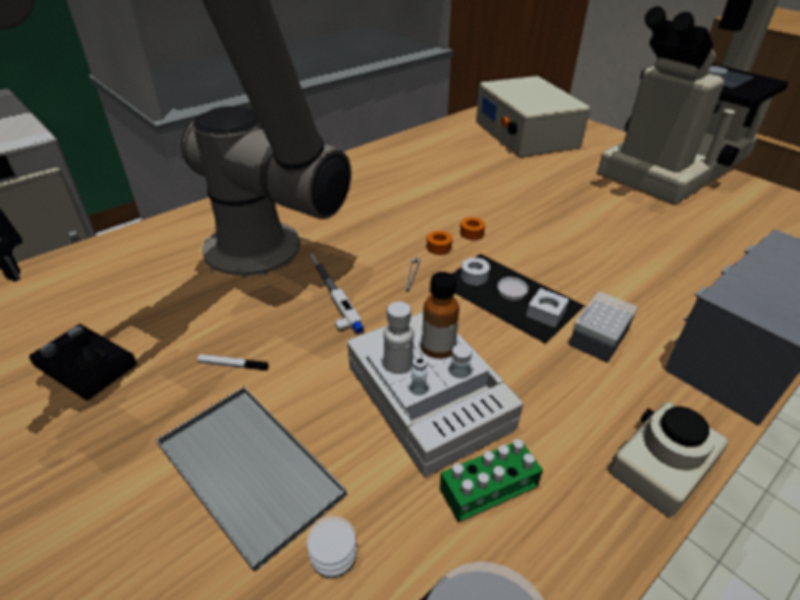

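View pics/top0.png

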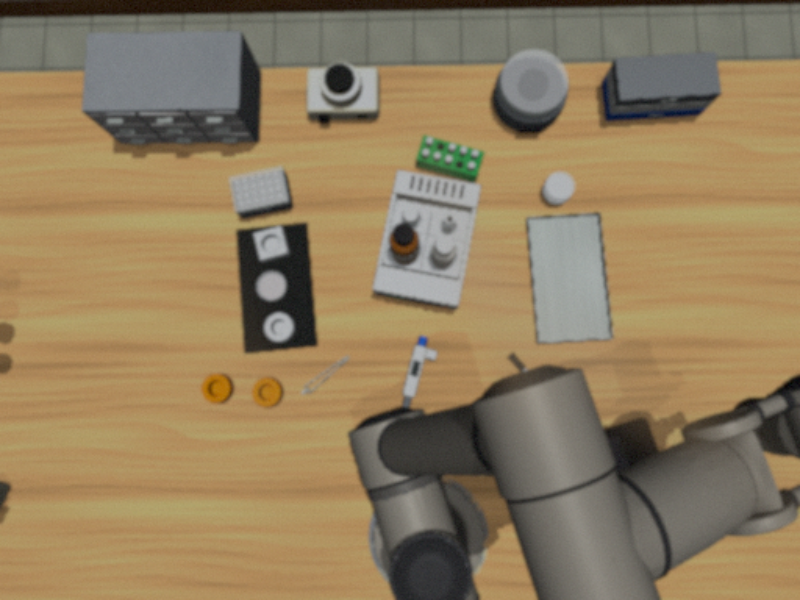

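The warmer (scene ~430,380) has its front towards the robot. The tray is right, at top ~(568,278), and the mat is left. Round-stand candidates in the top picture:
- Aluminium ring at (278,326), on the mat.
- Orange ring at (267,391), on the bench.
- Orange ring at (217,388), on the bench.

The aluminium ring on the mat fits the description. I'll confirm it in an enlarged crop and refine positions from depth.

```bash
python3 - <<'E'
from h import *
fs={n:dict(np.load(f"{n}0.npz")) for n in("scene","top")}
t=fs["top"]["frame"]; s=fs["scene"]["frame"]
a=cv2.resize(t[130:270,120:240],(343,400),interpolation=cv2.INTER_CUBIC)
b=cv2.resize(s[160:300,210:390],(514-60,400),interpolation=cv2.INTER_CUBIC)
cv2.imwrite("pics/crop1.png",np.hstack([a,b]))
C={n:cloud(f) for n,f in fs.items()}
def top(n,c,r,zlo,zhi):
    P=C[n].reshape(-1,3);m=(np.hypot(P[:,0]-c[0],P[:,1]-c[1])<r)&(P[:,2]>zlo)&(P[:,2]<zhi);Q=P[m]
    if len(Q)==0:return n,0
    (x,y),R=cv2.minEnclosingCircle((Q[:,:2]*1000).astype(np.float32))
    return n,len(Q),Q.mean(0).round(4).tolist(),(round(x,1),round(y,1),round(R,1)),np.percentile(Q[:,2],[5,50,95]).round(4).tolist()
for name,c,r,lo,hi in[("large cap",(.555,.042),.03,.204,.225),("small cap",(.539,-.034),.03,.176,.195),("squat",(.614,.028),.022,.109,.125),("slim",(.599,-.045),.02,.124,.14),
  ("sq",(.58,.313),.045,.026,.045),("rnd",(.405,.298),.04,.026,.045),("dish",(.494,.316),.04,.012,.026)]:
    for n in C: print(name,top(n,c,r,lo,hi))
    
# tray rim
for n in C:
    P=C[n].reshape(-1,3);m=(abs(P[:,0]-.508)<.17)&(abs(P[:,1]+.29)<.11)&(P[:,2]>.009)&(P[:,2]<.025);print("tray",n,m.sum(),cv2.minAreaRect((P[m][:,:2]*1000).astype(np.float32)))
    m=(abs(P[:,0]-.57)<.17)&(abs(P[:,1]-0)<.14)&(P[:,2]>.06)&(P[:,2]<.08);print("warmer",n,m.sum(),cv2.minAreaRect((P[m][:,:2]*1000).astype(np.float32)))
    m=(abs(P[:,0]-.58)<.05)&(abs(P[:,1]-.313)<.05)&(P[:,2]>.027)&(P[:,2]<.04);print("sq",n,m.sum(),cv2.minAreaRect((P[m][:,:2]*1000).astype(np.float32)))
E
```

```text
large cap ('scene', 174, [0.555, 0.038, 0.2108], (552.6, 39.9, 19.7), [0.2055, 0.2116, 0.2131])
large cap ('top', 149, [0.5527, 0.0433, 0.2108], (553.3, 43.5, 19.3), [0.2068, 0.2107, 0.2145])
small cap ('scene', 163, [0.5398, -0.0347, 0.1833], (537.9, -32.1, 18.6), [0.1766, 0.1844, 0.1863])
small cap ('top', 117, [0.5378, -0.0298, 0.1835], (537.8, -29.7, 17.3), [0.1797, 0.1834, 0.1878])
squat ('scene', 112, [0.6141, 0.0262, 0.1158], (613.1, 27.4, 15.6), [0.1101, 0.1163, 0.1188])
squat ('top', 75, [0.6134, 0.031, 0.116], (613.6, 30.9, 14.7), [0.1117, 0.1161, 0.1191])
slim ('scene', 67, [0.599, -0.0463, 0.131], (597.5, -44.6, 11.3), [0.1264, 0.1314, 0.1337])
slim ('top', 41, [0.5982, -0.0425, 0.1306], (599.0, -42.8, 10.4), [0.1263, 0.1308, 0.1338])
sq ('scene', 228, [0.5784, 0.3131, 0.0327], (578.9, 314.9, 41.2), [0.0272, 0.0333, 0.0359])
sq ('top', 241, [0.5785, 0.3174, 0.0328], (579.3, 317.5, 40.8), [0.0278, 0.0325, 0.0378])
rnd ('scene', 153, [0.4082, 0.2919, 0.0322], (406.2, 294.7, 31.5), [0.0273, 0.0329, 0.0357])
rnd ('top', 189, [0.4076, 0.2974, 0.0327], (407.5, 297.1, 29.0), [0.
[... 196 characters left out ...]
, 0.0232])
tray scene 690 ((488.52227783203125, -269.9995422363281), (291.864990234375, 193.0620574951172), 2.9029946327209473)
warmer scene 3770 ((601.1196899414062, -7.64971923828125), (172.5696258544922, 294.2682800292969), 78.33607482910156)
sq scene 220 ((577.8424072265625, 313.9452819824219), (59.090457916259766, 64.43948364257812), 14.525874137878418)
tray top 310 ((499.7415466308594, -287.2066650390625), (182.76930236816406, 339.9851989746094), 84.61072540283203)
warmer top 3218 ((601.05224609375, -4.119346618652344), (172.379638671875, 296.8447265625), 78.55266571044922)
sq top 234 ((578.9285888671875, 317.5395202636719), (59.204002380371094, 58.166221618652344), 15.204282760620117)
```

View pics/crop1.png

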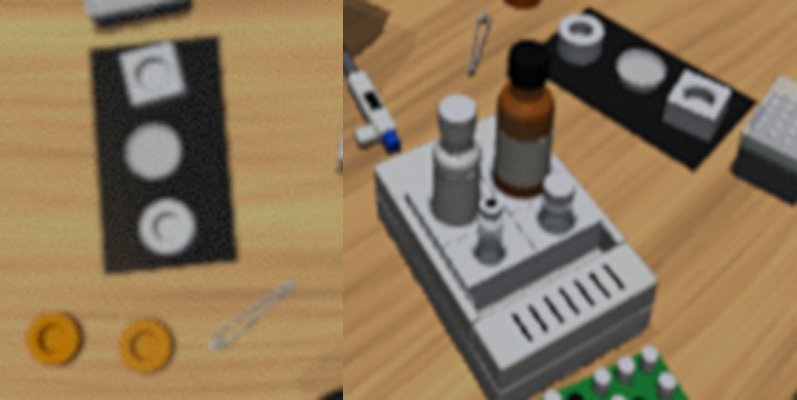

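The crop confirms it: the round aluminium stand is the lower item on the mat, the clear dish is in the middle and the square stand is above. The orange rings are off the mat. In the warmer, the amber bottle with the squat vial behind it is on the left, and the white bottle with the slim vial is on the right.

```bash
cat >> h.py <<'E'
from scipy.spatial.transform import Rotation as R
def plan(pos,yawdeg=None,o=None):
    o=o or bot.get_obs();q=o["eef_rot"];Rm=R.from_quat([q[1],q[2],q[3],q[0]]).as_matrix()
    y0=np.degrees(np.arctan2(Rm[1,0],Rm[0,0]))
    d=Rm.T@(np.array(pos)-o["tcp_pos"])/0.025
    r=0 if yawdeg is None else -(((yawdeg-y0)+180)%360-180)/10
    print("t",round(o["time"],2),"tcp",np.round(o["tcp_pos"],4),"yaw",round(y0,2),"gap",round(o["finger_gap"],4),"F",np.round(o["force"],1),"-> off",d.round(3),"roll",round(r,3));return d
E
python3 -c "
from h import *
plan((.50,-.12,.33),-11.7);plan((.535,-.05,.33),-11.7);plan((.554,.041,.33),-11.7)"
```

```text
t 1.1 tcp [ 0.2278 -0.473   0.2313] yaw -64.28 gap 0.0857 F [ 0.5 -0.1 -0.4] -> off [ -7.998 -15.936  -3.948] roll -5.258
t 1.1 tcp [ 0.2278 -0.473   0.2313] yaw -64.28 gap 0.0857 F [ 0.5 -0.1 -0.4] -> off [ -9.913 -18.412  -3.948] roll -5.258
t 1.1 tcp [ 0.2278 -0.473   0.2313] yaw -64.28 gap 0.0857 F [ 0.5 -0.1 -0.4] -> off [-12.863 -20.676  -3.949] roll -5.258
```

jog_arm --pt "-1 -1.6 -1" --pt "-2.2 -3.6 -2" --pt "-3.5 -5.8 -3" --pt "-4.9 -7.9 -3.9" --pt "-6.3 -10 -4" --pt "-7.7 -12.1 -4" --pt "-9 -14.2 -4" --pt "-10.3 -16.3 -4" --pt "-11.6 -18.5 -4" --pt "-12.86 -20.6 -4" --roll '[-0.5,-1,-1.6,-2.2,-2.8,-3.4,-4,-4.6,-5.1,-5.26]' --jaw '[0,0,0,0,0,0,0,0,0,0]'

```text
time: 2.35
tcp_pos: [0.5472, 0.033, 0.3315]
eef_rot: [0.0, 0.995, -0.101, 0.0]
force: [0.7, -0.5, 0.1]
finger_gap: 0.0853
```

```bash
python3 - <<'E'
from h import *
plan((.554,.041,.33),-11.7)
f=bot.grab_frame("wrist");np.savez("w1.npz",**f);cv2.imwrite("pics/w1.png",f["frame"])
P=cloud(f).reshape(-1,3)
for nm,c,r,lo,hi in[("large",(.554,.041),.03,.204,.225),("small",(.538,-.032),.03,.178,.195),("squat",(.6135,.029),.022,.111,.125),("slim",(.5985,-.0445),.02,.126,.14)]:
    m=(np.hypot(P[:,0]-c[0],P[:,1]-c[1])<r)&(P[:,2]>lo)&(P[:,2]<hi);Q=P[m]
    if len(Q):print(nm,len(Q),Q.mean(0).round(4),cv2.minEnclosingCircle((Q[:,:2]*1000).astype(np.float32)))
plan((.554,.041,.33),-11.7)
E
```

```text
t 2.35 tcp [0.5472 0.033  0.3315] yaw -11.59 gap 0.0853 F [ 0.7 -0.5  0.1] -> off [ 0.202 -0.369  0.058] roll 0.011
large 1564 [0.5521 0.0416 0.2119] ((552.1929321289062, 40.38520050048828), 19.8236083984375)
small 887 [ 0.5374 -0.0311  0.1847] ((537.285400390625, -32.821144104003906), 17.623157501220703)
squat 533 [0.612  0.029  0.1169] ((612.2215576171875, 28.05336570739746), 15.234253883361816)
slim 261 [ 0.597  -0.044   0.1318] ((597.05712890625, -45.05764389038086), 10.576762199401855)
t 2.4 tcp [0.5497 0.0391 0.3304] yaw -11.29 gap 0.0854 F [-2.7  4.5 -1.2] -> off [ 0.152 -0.107  0.017] roll 0.041
```

View pics/w1.png

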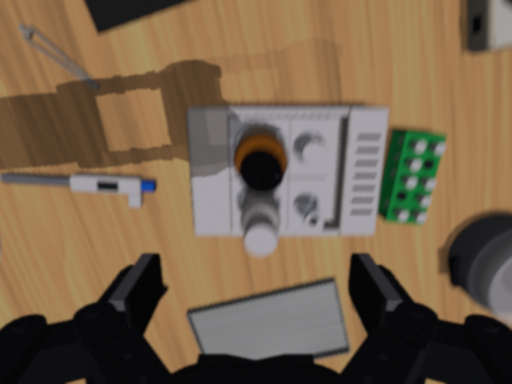

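```bash
python3 -c "
from h import *
plan((.5527,.041,.24),-11.7);plan((.5527,.041,.179),-11.7)"
```

```text
t 2.4 tcp [0.5497 0.0391 0.3304] yaw -11.29 gap 0.0854 F [-2.7  4.5 -1.2] -> off [ 0.099 -0.081  3.617] roll 0.041
t 2.4 tcp [0.5497 0.0391 0.3304] yaw -11.29 gap 0.0854 F [-2.7  4.5 -1.2] -> off [ 0.098 -0.071  6.057] roll 0.041
```

jog_arm --pt "0.1 -0.075 0.6" --pt "0.1 -0.075 1.8" --pt "0.1 -0.075 3" --pt "0.1 -0.075 4.2" --pt "0.1 -0.075 5.2" --pt "0.1 -0.075 5.8" --pt "0.1 -0.075 6.05" --pt "0.1 -0.075 6.05" --pt "0.1 -0.075 6.05" --pt "0.1 -0.075 6.05" --roll '[0.04,0.04,0.04,0.04,0.04,0.04,0.04,0.04,0.04,0.04]' --jaw '[0,0,0,0,0,0,0,0,0,0]' --grip_force 45

```text
time: 3.65
tcp_pos: [0.5531, 0.0412, 0.1799]
eef_rot: [-0.002, 0.995, -0.102, 0.001]
force: [0.1, 0.4, -0.9]
finger_gap: 0.0853
```

jog_arm --pt "0 0 0" --pt "0 0 0" --pt "0 0 0" --pt "0 0 0" --pt "0 0 0" --pt "0 0 0" --pt "0 0 0" --pt "0 0 0" --pt "0 0 0" --pt "0 0 0" --roll '[0,0,0,0,0,0,0,0,0,0]' --jaw '[255,255,255,255,255,255,255,255,255,255]'

```text
time: 4.9
tcp_pos: [0.5533, 0.0411, 0.1802]
eef_rot: [-0.002, 0.995, -0.102, 0.001]
force: [-0.9, 0.1, 5.7]
finger_gap: 0.037
```

```bash
python3 -c "
from h import *
plan((.5527,.041,.33),-11.7);plan((.572,-.29,.33),-11.7);plan((.572,-.29,.127),-11.7)
print(bot.get_obs()['wrist_torque'])"
```

```text
t 4.9 tcp [0.5533 0.0411 0.1802] yaw -11.69 gap 0.037 F [-0.9  0.1  5.7] -> off [-0.008 -0.018 -5.993] roll 0.001
t 4.9 tcp [0.5533 0.0411 0.1802] yaw -11.69 gap 0.037 F [-0.9  0.1  5.7] -> off [ 3.43  12.791 -6.044] roll 0.001
t 4.9 tcp [0.5533 0.0411 0.1802] yaw -11.69 gap 0.037 F [-0.9  0.1  5.7] -> off [ 3.409 12.829  2.076] roll 0.001
[0.08097634 0.07525967 0.02723747]
```

jog_arm --pt "0 0 -0.3" --pt "0 0 -0.9" --pt "0 0 -1.7" --pt "0 0 -2.6" --pt "0 0 -3.5" --pt "0 0 -4.3" --pt "0 0 -5.1" --pt "0 0 -5.7" --pt "0 0 -6" --pt "0 0 -6" --roll '[0,0,0,0,0,0,0,0,0,0]' --jaw '[255,255,255,255,255,255,255,255,255,255]'

```text
time: 6.15
tcp_pos: [0.5529, 0.0405, 0.3304]
eef_rot: [-0.002, 0.995, -0.102, 0.002]
force: [-0.4, 0.2, -3.0]
finger_gap: 0.0371
```

```bash
python3 - <<'E'
from h import *
plan((.572,-.29,.33),-11.7);plan((.572,-.29,.1262),-11.7)
f=bot.grab_frame("scene");cv2.imwrite("pics/s1.png",f["frame"])
E
```

```text
t 6.15 tcp [0.5529 0.0405 0.3304] yaw -11.69 gap 0.0371 F [-0.4  0.2 -3. ] -> off [ 3.428 12.792 -0.036] roll 0.001
t 6.15 tcp [0.5529 0.0405 0.3304] yaw -11.69 gap 0.0371 F [-0.4  0.2 -3. ] -> off [ 3.404 12.831  8.115] roll 0.001
```

View pics/s1.png

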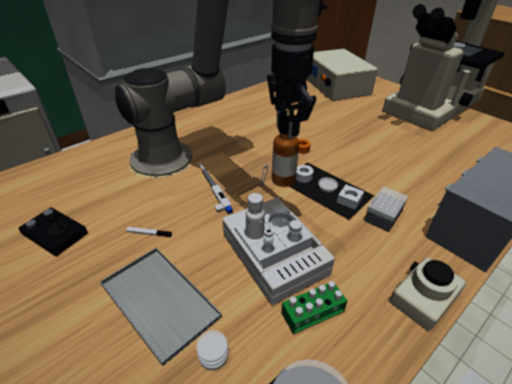

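Bottle lifted, hanging upright at (287,160). The empty well shows in the warmer.

jog_arm --pt "0.15 0.5 -0.1" --pt "0.45 1.6 -0.1" --pt "0.85 3.2 -0.1" --pt "1.3 5 -0.1" --pt "1.8 6.8 -0.1" --pt "2.3 8.6 -0.1" --pt "2.75 10.3 0" --pt "3.1 11.7 0" --pt "3.35 12.6 0" --pt "3.43 12.8 0" --roll '[0,0,0,0,0,0,0,0,0,0]' --jaw '[255,255,255,255,255,255,255,255,255,255]'

```text
time: 7.45
tcp_pos: [0.5711, -0.2924, 0.3272]
eef_rot: [-0.002, 0.995, -0.103, 0.0]
force: [-0.0, 0.3, -4.3]
finger_gap: 0.0368
```

jog_arm --pt "0 0 0.4" --pt "0 0 1.2" --pt "0 0 2.3" --pt "0 0 3.5" --pt "0 0 4.7" --pt "0 0 5.8" --pt "0 0 6.7" --pt "0 0 7.2" --pt "0 0 7.4" --pt "0 0 7.4" --roll '[0,0,0,0,0,0,0,0,0,0]' --jaw '[255,255,255,255,255,255,255,255,255,255]'

```text
time: 8.7
tcp_pos: [0.5714, -0.2913, 0.1426]
eef_rot: [-0.002, 0.995, -0.103, 0.0]
force: [-0.6, -0.4, -4.0]
finger_gap: 0.0366
```

```bash
python3 - <<'E'
from h import *
plan((.572,-.29,.1262),-11.7)
f=bot.grab_frame("scene");cv2.imwrite("pics/s2.png",f["frame"])
E
```

```text
t 8.7 tcp [ 0.5714 -0.2913  0.1426] yaw -11.82 gap 0.0366 F [-0.6 -0.4 -4. ] -> off [ 0.011 -0.053  0.655] roll -0.012
```

View pics/s2.png

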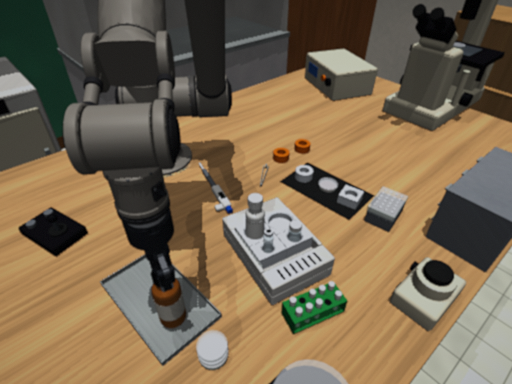

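The amber bottle is at (170,305), over the far half of the tray and inside the rim. Lowering slowly, then releasing.

jog_arm --pt "0 0 0.2" --pt "0 0 0.4" --pt "0 0 0.55" --pt "0 0 0.63" --pt "0 0 0.66" --pt "0 0 0.68" --pt "0 0 0.7" --pt "0 0 0.7" --pt "0 0 0.7" --pt "0 0 0.7" --roll '[0,0,0,0,0,0,0,0,0,0]' --jaw '[255,255,255,255,255,255,255,255,255,255]'

```text
time: 10.0
tcp_pos: [0.5718, -0.2916, 0.1262]
eef_rot: [-0.002, 0.995, -0.103, 0.001]
force: [-3.5, 1.2, 6.2]
finger_gap: 0.0364
```

jog_arm --pt "0 0 0" --pt "0 0 0" --pt "0 0 0" --pt "0 0 0" --pt "0 0 0" --pt "0 0 -1" --pt "0 0 -2.4" --pt "0 0 -4" --pt "0 0 -5.5" --pt "0 0 -6.5" --roll '[0,0,0,0,0,0,0,0,0,0]' --jaw '[100,50,0,0,0,0,0,0,0,0]'

```text
time: 11.25
tcp_pos: [0.5716, -0.2924, 0.291]
eef_rot: [-0.001, 0.995, -0.103, 0.002]
force: [-1.1, -0.1, -0.2]
finger_gap: 0.0853
```

```bash
python3 - <<'E'
from h import *
plan((.5378,-.032,.28),-11.7);plan((.5378,-.032,.154),-11.7)
f=bot.grab_frame("scene");cv2.imwrite("pics/s3.png",f["frame"][150:,60:360])
E
```

```text
t 11.25 tcp [ 0.5716 -0.2924  0.291 ] yaw -11.82 gap 0.0853 F [-1.1 -0.1 -0.2] -> off [-3.459 -9.915  0.455] roll -0.012
t 11.25 tcp [ 0.5716 -0.2924  0.291 ] yaw -11.82 gap 0.0853 F [-1.1 -0.1 -0.2] -> off [-3.48  -9.9    5.495] roll -0.012
```

View pics/s3.png

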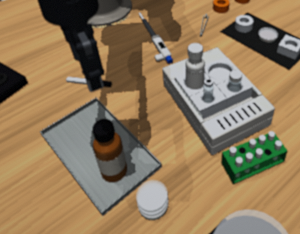

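Large bottle stands upright in the tray at crop (108,150). Now the small one.

jog_arm --pt "-0.4 -1 0" --pt "-1 -2.6 0" --pt "-1.6 -4.3 0" --pt "-2.2 -6 0" --pt "-2.8 -7.6 0" --pt "-3.2 -9 0" --pt "-3.45 -9.8 0.2" --pt "-3.47 -9.9 1" --pt "-3.47 -9.9 2" --pt "-3.47 -9.9 2.4" --roll '[0,0,0,0,0,0,0,0,0,0]' --jaw '[0,0,0,0,0,0,0,0,0,0]'

```text
time: 12.55
tcp_pos: [0.5379, -0.033, 0.2318]
eef_rot: [-0.0, 0.995, -0.103, 0.003]
force: [-0.8, -0.3, -1.1]
finger_gap: 0.0852
```

```bash
python3 -c "
from h import *
plan((.5378,-.032,.154),-11.7)"
```

```text
t 12.55 tcp [ 0.5379 -0.033   0.2318] yaw -11.84 gap 0.0852 F [-0.8 -0.3 -1.1] -> off [-0.031 -0.036  3.111] roll -0.014
```

jog_arm --pt "0 -0.04 1" --pt "0 -0.04 2" --pt "0 -0.04 2.8" --pt "0 -0.04 3.1" --pt "0 -0.04 3.1" --pt "0 -0.04 3.1" --pt "0 -0.04 3.1" --pt "0 -0.04 3.1" --pt "0 -0.04 3.1" --pt "0 -0.04 3.1" --roll '[0,0,0,0,0,0,0,0,0,0]' --jaw '[0,0,0,0,0,0,255,255,255,255]' --grip_force 35

```text
time: 13.8
tcp_pos: [0.5387, -0.0321, 0.1546]
eef_rot: [-0.0, 0.995, -0.103, 0.003]
force: [-1.4, -0.0, 4.3]
finger_gap: 0.0329
```

jog_arm --pt "0 0 0" --pt "0 0 0" --pt "0 0 0" --pt "0 0 0" --pt "0 0 -0.2" --pt "0 0 -0.7" --pt "0 0 -1.4" --pt "0 0 -2.2" --pt "0 0 -2.8" --pt "0 0 -3" --roll '[0,0,0,0,0,0,0,0,0,0]' --jaw '[255,255,255,255,255,255,255,255,255,255]'

```text
time: 15.05
tcp_pos: [0.5386, -0.0321, 0.2309]
eef_rot: [-0.0, 0.995, -0.103, 0.004]
force: [0.2, -0.2, -1.9]
finger_gap: 0.0326
```

```bash
python3 -c "
from h import *
plan((.437,-.29,.23),-11.7);plan((.437,-.29,.12),-11.7)"
```

```text
t 15.05 tcp [ 0.5386 -0.0321  0.2309] yaw -11.83 gap 0.0326 F [ 0.2 -0.2 -1.9] -> off [-1.863 10.93   0.012] roll -0.013
t 15.05 tcp [ 0.5386 -0.0321  0.2309] yaw -11.83 gap 0.0326 F [ 0.2 -0.2 -1.9] -> off [-1.899 10.934  4.411] roll -0.013
```

jog_arm --pt "-0.1 0.5 0" --pt "-0.3 1.6 0" --pt "-0.6 3.2 0" --pt "-0.9 5 0" --pt "-1.2 6.8 0" --pt "-1.5 8.5 0" --pt "-1.7 9.9 0.4" --pt "-1.85 10.7 1" --pt "-1.88 10.93 2" --pt "-1.88 10.93 3" --roll '[0,0,0,0,0,0,0,0,0,0]' --jaw '[255,255,255,255,255,255,255,255,255,255]'

```text
time: 16.3
tcp_pos: [0.4359, -0.2909, 0.1539]
eef_rot: [-0.0, 0.995, -0.104, 0.004]
force: [-0.3, -0.4, -1.2]
finger_gap: 0.0333
```

```bash
python3 - <<'E'
from h import *
plan((.437,-.29,.1006),-11.7)
f=bot.grab_frame("scene");cv2.imwrite("pics/s4.png",f["frame"][150:,60:360])
E
```

```text
t 16.3 tcp [ 0.4359 -0.2909  0.1539] yaw -11.93 gap 0.0333 F [-0.3 -0.4 -1.2] -> off [ 0.022 -0.043  2.131] roll -0.023
```

View pics/s4.png

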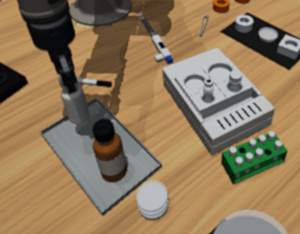

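The white bottle hangs over the near half of the tray at crop (75,110). Lowering and releasing.

jog_arm --pt "0 0 0.4" --pt "0 0 0.9" --pt "0 0 1.4" --pt "0 0 1.75" --pt "0 0 1.95" --pt "0 0 2.05" --pt "0 0 2.1" --pt "0 0 2.14" --pt "0 0 2.17" --pt "0 0 2.17" --roll '[0,0,0,0,0,0,0,0,0,0]' --jaw '[255,255,255,255,255,255,255,255,255,255]'

```text
time: 17.6
tcp_pos: [0.4352, -0.2899, 0.1006]
eef_rot: [-0.001, 0.995, -0.103, 0.003]
force: [-8.0, 5.9, 31.0]
finger_gap: 0.0329
```

jog_arm --pt "0 0 0" --pt "0 0 0" --pt "0 0 0" --pt "0 0 0" --pt "0 0 0" --pt "0 0 -1" --pt "0 0 -2.4" --pt "0 0 -4" --pt "0 0 -5" --pt "0 0 -5.6" --roll '[0,0,0,0,0,0,0,0,0,0]' --jaw '[100,50,0,0,0,0,0,0,0,0]'

```text
time: 18.85
tcp_pos: [0.4347, -0.2901, 0.2418]
eef_rot: [-0.0, 0.995, -0.103, 0.003]
force: [0.2, -0.2, -1.3]
finger_gap: 0.0853
```

```bash
python3 - <<'E'
from h import *
plan((.55,.029,.24),-11.7);plan((.6125,.0287,.22),-11.7)
f=bot.grab_frame("scene");cv2.imwrite("pics/s5.png",f["frame"][150:,60:360])
E
```

```text
t 18.85 tcp [ 0.4347 -0.2901  0.2418] yaw -11.88 gap 0.0853 F [ 0.2 -0.2 -1.3] -> off [  1.886 -13.44    0.094] roll -0.018
t 18.85 tcp [ 0.4347 -0.2901  0.2418] yaw -11.88 gap 0.0853 F [ 0.2 -0.2 -1.3] -> off [  4.33  -13.942   0.91 ] roll -0.018
```

View pics/s5.png

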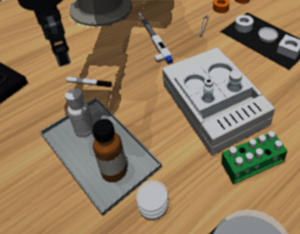

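White bottle stands upright in the tray at crop (75,115). Both bottles are cleared. Next, the squat vial.

jog_arm --pt "0.3 -1 0" --pt "0.9 -2.9 0" --pt "1.5 -4.8 0" --pt "2.1 -6.7 0" --pt "2.7 -8.6 0" --pt "3.3 -10.5 0" --pt "3.8 -12.3 0" --pt "4.2 -13.5 0.5" --pt "4.33 -13.94 1" --pt "4.33 -13.94 1" --roll '[0,0,0,0,0,0,0,0,0,0]' --jaw '[0,0,0,0,0,0,0,0,0,0]'

```text
time: 20.15
tcp_pos: [0.6119, 0.0282, 0.2166]
eef_rot: [0.001, 0.995, -0.103, 0.002]
force: [-0.1, -1.3, -0.1]
finger_gap: 0.0855
```

```bash
python3 - <<'E'
from h import *
plan((.6125,.0287,.085),-11.7)
f=bot.grab_frame("wrist");cv2.imwrite("pics/w2.png",f["frame"])
P=cloud(f).reshape(-1,3)
for nm,c,r,lo,hi in[("squat",(.6135,.029),.022,.111,.125),("slim",(.5985,-.0445),.02,.126,.14)]:
    m=(np.hypot(P[:,0]-c[0],P[:,1]-c[1])<r)&(P[:,2]>lo)&(P[:,2]<hi);Q=P[m]
    if len(Q):print(nm,len(Q),Q.mean(0).round(4),cv2.minEnclosingCircle((Q[:,:2]*1000).astype(np.float32)))
plan((.6125,.0287,.085),-11.7)
E
```

```text
t 20.15 tcp [0.6119 0.0282 0.2166] yaw -11.83 gap 0.0855 F [-0.1 -1.3 -0.1] -> off [-3.000e-03 -2.900e-02  5.266e+00] roll -0.013
squat 1037 [0.6124 0.0292 0.1169] ((612.2285766601562, 28.14459991455078), 15.26023006439209)
slim 506 [ 0.5976 -0.0436  0.1318] ((597.3004760742188, -44.88212966918945), 10.61794376373291)
t 20.2 tcp [0.6122 0.0275 0.2178] yaw -11.89 gap 0.0855 F [-0.4 -0.1  0.3] -> off [-0.027 -0.055  5.311] roll -0.019
```

View pics/w2.png

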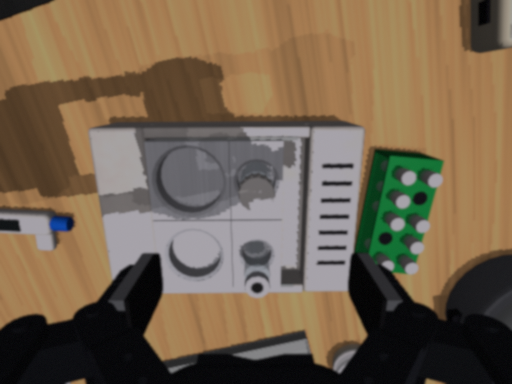

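Wrist view: squat vial cap at (257,180), slim vial at (257,275), nothing in the way of the fingers.

jog_arm --pt "0 -0.05 1" --pt "0 -0.05 2.2" --pt "0 -0.05 3.4" --pt "0 -0.05 4.4" --pt "0 -0.05 5" --pt "0 -0.05 5.3" --pt "0 -0.05 5.3" --pt "0 -0.05 5.3" --pt "0 -0.05 5.3" --pt "0 -0.05 5.3" --roll '[0,0,0,0,0,0,0,0,0,0]' --jaw '[0,0,0,0,0,0,0,100,140,140]' --grip_force 25

```text
time: 21.45
tcp_pos: [0.6134, 0.0285, 0.0858]
eef_rot: [0.001, 0.995, -0.103, 0.003]
force: [-0.1, -0.4, 0.7]
finger_gap: 0.0386
```

jog_arm --pt "0 0 0" --pt "0 0 0" --pt "0 0 0" --pt "0 0 0" --pt "0 0 0" --pt "0 0 -0.2" --pt "0 0 -0.6" --pt "0 0 -1.2" --pt "0 0 -2" --pt "0 0 -2.4" --roll '[0,0,0,0,0,0,0,0,0,0]' --jaw '[170,200,255,255,255,255,255,255,255,255]'

```text
time: 22.7
tcp_pos: [0.6137, 0.0286, 0.1478]
eef_rot: [0.001, 0.995, -0.103, 0.005]
force: [0.0, 0.1, -0.2]
finger_gap: 0.0285
```

```bash
python3 - <<'E'
from h import *
f=bot.grab_frame("wrist");cv2.imwrite("pics/w3.png",f["frame"])
plan((.5785,.3155,.14),-11.7);plan((.5785,.3155,.06),-11.7)
E
```

```text
t 22.75 tcp [0.6141 0.0286 0.1486] yaw -11.88 gap 0.0283 F [ 0.1 -0.3  0.3] -> off [ -3.76  -10.939   0.303] roll -0.018
t 22.75 tcp [0.6141 0.0286 0.1486] yaw -11.88 gap 0.0283 F [ 0.1 -0.3  0.3] -> off [ -3.793 -10.94    3.502] roll -0.018
```

View pics/w3.png

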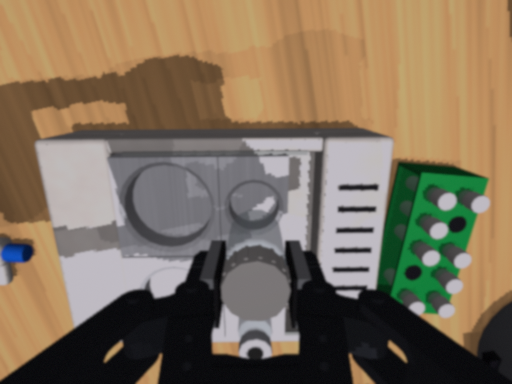

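Squat vial held between the pads at (255,290). I'll move to just short of the stand, measure it with the wrist camera, then place.

jog_arm --pt "-0.1 -0.4 0" --pt "-0.4 -1.2 0" --pt "-0.8 -2.3 0" --pt "-1.2 -3.6 0" --pt "-1.7 -5 0" --pt "-2.2 -6.3 0" --pt "-2.6 -7.5 0" --pt "-2.9 -8.3 0" --pt "-3 -8.6 0" --pt "-3 -8.6 0" --roll '[0,0,0,0,0,0,0,0,0,0]' --jaw '[255,255,255,255,255,255,255,255,255,255]'

```text
time: 24.0
tcp_pos: [0.5848, 0.2545, 0.1475]
eef_rot: [0.001, 0.995, -0.103, 0.005]
force: [0.5, 0.1, -0.2]
finger_gap: 0.0283
```

```bash
cat >meas.py <<'E'
from h import *
import sys
f=bot.grab_frame("wrist");cv2.imwrite(f"pics/{sys.argv[1]}.png",f["frame"])
P=cloud(f).reshape(-1,3)
m=(np.hypot(P[:,0]-.5787,P[:,1]-.3155)<.05)&(P[:,2]>.027)&(P[:,2]<.042);Q=P[m]
if len(Q):print("sq",len(Q),np.median(Q[:,2]),cv2.minAreaRect((Q[:,:2]*1000).astype(np.float32)))
m=(np.hypot(P[:,0]-.4075,P[:,1]-.2955)<.04)&(P[:,2]>.027)&(P[:,2]<.042);Q=P[m]
if len(Q):print("rnd",len(Q),np.median(Q[:,2]),cv2.minEnclosingCircle((Q[:,:2]*1000).astype(np.float32)))
for q in("square_stand_mouth","round_stand_mouth"):print(q,[(np.round(d["xyz"],4),round(d["conf"],2)) for d in bot.tip_of(q,"wrist")])
E
python3 meas.py w4; python3 -c "
from h import *
plan((.5785,.3155,.06),-11.7)"
```

```text
sq 4048 0.034081023968787705 ((577.1452026367188, 314.6943359375), (58.20267105102539, 58.1342887878418), 15.401753425598145)
rnd 3082 0.03407531220738089 ((406.21240234375, 294.8255615234375), 29.71833038330078)
square_stand_mouth [(array([0.5802, 0.3137, 0.0348]), 0.66)]
round_stand_mouth [(array([0.4072, 0.2975, 0.0326]), 0.8)]
t 24.15 tcp [0.5852 0.2534 0.1477] yaw -11.95 gap 0.0286 F [-0.5 -0.7 -0.6] -> off [-0.813 -2.379  3.5  ] roll -0.025
```

View pics/w4.png

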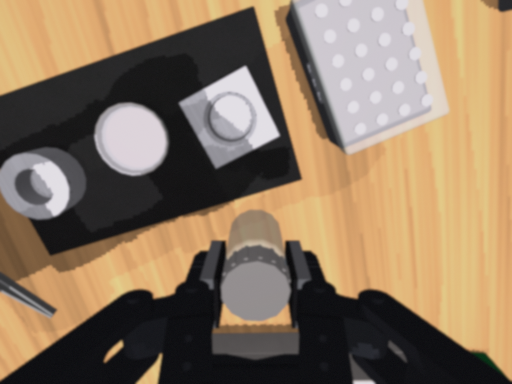

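jog_arm --pt "-0.1 -0.4 0" --pt "-0.3 -1 0" --pt "-0.55 -1.7 0.2" --pt "-0.75 -2.2 0.7" --pt "-0.82 -2.36 1.4" --pt "-0.82 -2.36 2.1" --pt "-0.82 -2.36 2.6" --pt "-0.82 -2.36 2.8" --pt "-0.82 -2.36 2.8" --pt "-0.82 -2.36 2.8" --roll '[0,0,0,0,0,0,0,0,0,0]' --jaw '[255,255,255,255,255,255,255,255,255,255]'

```text
time: 25.4
tcp_pos: [0.5786, 0.3151, 0.0783]
eef_rot: [0.001, 0.995, -0.104, 0.006]
force: [-0.4, 1.3, -1.2]
finger_gap: 0.0284
```

```bash
python3 - <<'E'
from h import *
f=bot.grab_frame("scene");cv2.imwrite("pics/s6.png",cv2.resize(f["frame"][140:240,270:400],None,fx=5,fy=5,interpolation=cv2.INTER_CUBIC))
plan((.578,.315,.0428),-11.7)
E
```

```text
t 25.45 tcp [0.5785 0.3152 0.0783] yaw -11.96 gap 0.0285 F [-0.1 -0.  -1.1] -> off [-0.036  0.013  1.419] roll -0.026
```

View pics/s6.png

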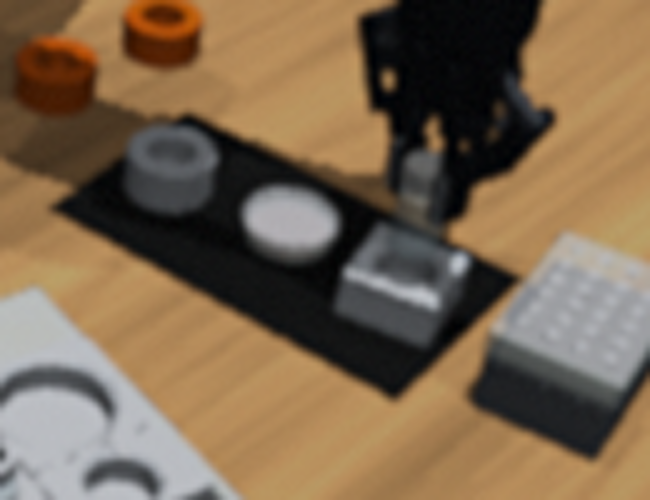

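```bash
python3 - <<'E'
from h import *
f=bot.grab_frame("scene")
for p in[(.5785,.3152,.1085),(.5785,.3152,.0935),(.5785,.3152,.0485),(.578,.315,.033)]:print(p,(w2pix(f,p)-[270,140])*5)
print([ (np.round(d["xyz"],4),round(d["conf"],2)) for d in bot.tip_of("squat_vial_mid","scene")])
E
```

```text
(0.5785, 0.3152, 0.1085) [428.32346224 166.31281564]
(0.5785, 0.3152, 0.0935) [423.31963647 187.22132014]
(0.5785, 0.3152, 0.0485) [408.86399018 247.62429164]
(0.578, 0.315, 0.033) [403.18333191 267.39277689]
[(array([0.5787, 0.3155, 0.0789]), 0.58)]
```

Projection and the network agree: the vial is centred over the square mouth. Lowering gently.

jog_arm --pt "-0.02 0.01 0.2" --pt "-0.02 0.01 0.45" --pt "-0.02 0.01 0.7" --pt "-0.02 0.01 0.9" --pt "-0.02 0.01 1.1" --pt "-0.02 0.01 1.25" --pt "-0.02 0.01 1.33" --pt "-0.02 0.01 1.37" --pt "-0.02 0.01 1.39" --pt "-0.02 0.01 1.4" --roll '[0,0,0,0,0,0,0,0,0,0]' --jaw '[255,255,255,255,255,255,255,255,255,255]'

```text
time: 26.8
tcp_pos: [0.5783, 0.315, 0.0433]
eef_rot: [0.001, 0.995, -0.104, 0.006]
force: [0.6, 0.6, -0.4]
finger_gap: 0.0286
```

jog_arm --pt "0 0 0.02" --pt "0 0 0.02" --pt "0 0 0.02" --pt "0 0 0.02" --pt "0 0 0" --pt "0 0 0" --pt "0 0 -0.4" --pt "0 0 -1.2" --pt "0 0 -2.4" --pt "0 0 -3.5" --roll '[0,0,0,0,0,0,0,0,0,0]' --jaw '[255,150,120,60,0,0,0,0,0,0]'

```text
time: 28.05
tcp_pos: [0.5775, 0.3153, 0.1326]
eef_rot: [0.0, 0.995, -0.104, 0.006]
force: [0.5, -0.2, -0.1]
finger_gap: 0.0854
```

```bash
python3 - <<'E'
from h import *
f=bot.grab_frame("scene");cv2.imwrite("pics/s7.png",cv2.resize(f["frame"][140:240,270:400],None,fx=5,fy=5,interpolation=cv2.INTER_CUBIC))
P=cloud(f).reshape(-1,3);m=(np.hypot(P[:,0]-.578,P[:,1]-.315)<.025)&(P[:,2]>.06)&(P[:,2]<.085);print(m.sum(),np.percentile(P[m][:,2],[50,90,97]),P[m].mean(0))
plan((.598,-.0443,.19),-11.7)
E
```

```text
86 [0.07293521 0.07486909 0.0757064 ] [0.57981436 0.31069164 0.07090693]
t 28.1 tcp [0.5792 0.3161 0.1369] yaw -11.95 gap 0.0856 F [2.  1.2 2.9] -> off [ 3.756 13.939 -2.116] roll -0.025
```

View pics/s7.png

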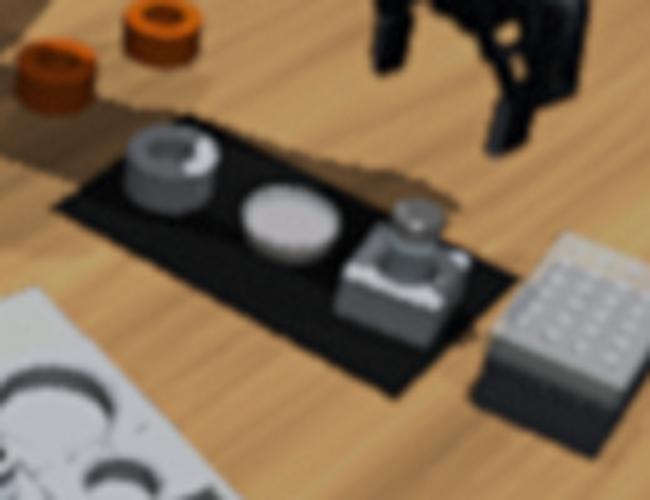

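Squat vial is seated, cap top at 0.073 as expected. Next, the slim vial.

jog_arm --pt "0.1 0.4 -1" --pt "0.5 1.8 -1.8" --pt "1 3.7 -2.1" --pt "1.5 5.6 -2.1" --pt "2 7.5 -2.1" --pt "2.5 9.4 -2.1" --pt "3 11.3 -2.1" --pt "3.5 13 -2.1" --pt "3.73 13.85 -2.1" --pt "3.75 13.94 -2.1" --roll '[0,0,0,0,0,0,0,0,0,0]' --jaw '[0,0,0,0,0,0,0,0,0,0]'

```text
time: 29.35
tcp_pos: [0.5979, -0.045, 0.1897]
eef_rot: [-0.001, 0.994, -0.105, 0.009]
force: [-0.3, 0.2, 1.2]
finger_gap: 0.0854
```

```bash
python3 -c "
from h import *
plan((.598,-.0445,.084),-11.7)"
```

```text
t 29.35 tcp [ 0.5979 -0.045   0.1897] yaw -12.06 gap 0.0854 F [-0.3  0.2  1.2] -> off [-7.400e-02 -2.000e-03  4.226e+00] roll -0.036
```

jog_arm --pt "0 0 0.7" --pt "-0.02 0 1.7" --pt "-0.04 0 2.7" --pt "-0.06 0 3.6" --pt "-0.07 0 4.1" --pt "-0.07 0 4.2" --pt "-0.07 0 4.2" --pt "-0.07 0 4.2" --pt "-0.07 0 4.2" --pt "-0.07 0 4.2" --roll '[0,0,0,0,0,0,0,0,0,0]' --jaw '[0,0,0,0,0,0,0,100,150,160]' --grip_force 25

```text
time: 30.6
tcp_pos: [0.5982, -0.0447, 0.085]
eef_rot: [-0.001, 0.994, -0.105, 0.009]
force: [0.8, 0.1, 0.0]
finger_gap: 0.0325
```

jog_arm --pt "0 0 0" --pt "0 0 0" --pt "0 0 0" --pt "0 0 0" --pt "0 0 0" --pt "0 0 0" --pt "0 0 0" --pt "0 0 0" --pt "0 0 0" --pt "0 0 0" --roll '[0,0,0,0,0,0,0,0,0,0]' --jaw '[180,200,255,255,255,255,255,255,255,255]'

```text
time: 31.85
tcp_pos: [0.5983, -0.0447, 0.0852]
eef_rot: [-0.001, 0.994, -0.105, 0.01]
force: [-1.3, 0.0, 4.6]
finger_gap: 0.0222
```

```bash
python3 -c "
from h import *
plan((.598,-.0445,.15))
plan((.46,.24,.15));print(bot.get_obs()['eef_rot'])"
```

```text
t 31.85 tcp [ 0.5983 -0.0447  0.0852] yaw -12.06 gap 0.0222 F [-1.3  0.   4.6] -> off [ 0.035 -0.018 -2.592] roll 0
t 31.85 tcp [ 0.5983 -0.0447  0.0852] yaw -12.06 gap 0.0222 F [-1.3  0.   4.6] -> off [-7.74  -9.993 -2.692] roll 0
[-0.00131905  0.99441876 -0.10506356  0.00955175]
```

jog_arm --pt "0.01 -0.02 -0.3" --pt "0.01 -0.02 -0.9" --pt "0.02 -0.02 -1.6" --pt "0.02 -0.02 -2.3" --pt "0.03 -0.02 -2.7" --pt "0.04 -0.02 -3" --pt "0.04 -0.02 -3" --pt "0.04 -0.02 -3" --pt "0.04 -0.02 -3" --pt "0.04 -0.02 -3" --roll '[0,0,0,0,0,0,0,0,0,0]' --jaw '[255,255,255,255,255,255,255,255,255,255]'

```text
time: 33.1
tcp_pos: [0.5978, -0.0445, 0.1598]
eef_rot: [-0.001, 0.994, -0.105, 0.009]
force: [0.4, 0.6, -0.6]
finger_gap: 0.0223
```

```bash
python3 - <<'E'
from h import *
f=bot.grab_frame("wrist");cv2.imwrite("pics/w5.png",f["frame"])
plan((.42,.235,.16));plan((.4075,.2955,.16));print(bot.get_obs()['eef_rot'])
E
```

```text
t 33.15 tcp [ 0.5978 -0.0445  0.1599] yaw -12.06 gap 0.0223 F [0.7 0.1 0.4] -> off [-9.291 -9.446 -0.13 ] roll 0
t 33.15 tcp [ 0.5978 -0.0445  0.1599] yaw -12.06 gap 0.0223 F [0.7 0.1 0.4] -> off [-10.285 -11.708  -0.137] roll 0
[-0.00133749  0.99442128 -0.10506496  0.00926699]
```

View pics/w5.png

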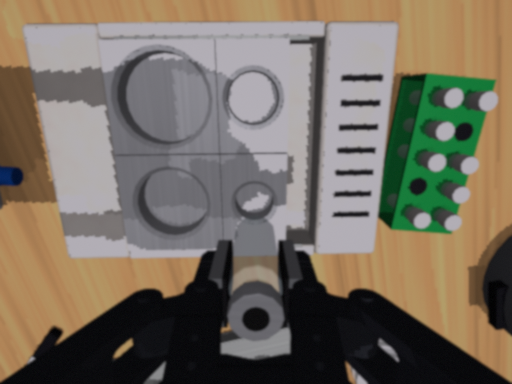

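Slim vial is held by its body, cap at (255,318), and its well is empty. Moving to just short of the round stand.

jog_arm --pt "-0.4 -0.4 0" --pt "-1.4 -1.4 0" --pt "-2.7 -2.8 -0.1" --pt "-4.2 -4.3 -0.1" --pt "-5.7 -5.8 -0.1" --pt "-7.2 -7.3 -0.1" --pt "-8.4 -8.5 -0.1" --pt "-9.1 -9.2 -0.13" --pt "-9.3 -9.45 -0.13" --pt "-9.3 -9.45 -0.13" --roll '[0,0,0,0,0,0,0,0,0,0]' --jaw '[255,255,255,255,255,255,255,255,255,255]'

```text
time: 34.4
tcp_pos: [0.4197, 0.2353, 0.1601]
eef_rot: [-0.001, 0.994, -0.105, 0.009]
force: [-0.3, 0.5, -0.2]
finger_gap: 0.0216
```

```bash
python3 meas.py w6; python3 -c "
from h import *
plan((.407,.2955,.1));plan((.407,.2955,.0422));print(bot.get_obs()['eef_rot'])"
```

```text
sq 3834 0.033963572814340565 ((577.4238891601562, 314.6411437988281), (59.77317428588867, 58.20368957519531), 15.429665565490723)
rnd 2825 0.034123182404844854 ((405.7017822265625, 294.6661682128906), 28.850994110107422)
square_stand_mouth []
round_stand_mouth [(array([0.2811, 0.3166, 0.0319]), 0.77), (array([0.4079, 0.2995, 0.0292]), 0.75)]
t 34.55 tcp [0.4203 0.2344 0.1599] yaw -12.13 gap 0.022 F [-0.3 -1.3 -0.9] -> off [-1.077 -2.266  2.388] roll 0
t 34.55 tcp [0.4203 0.2344 0.1599] yaw -12.13 gap 0.022 F [-0.3 -1.3 -0.9] -> off [-1.119 -2.255  4.7  ] roll 0
[-0.00123277  0.99436329 -0.10560689  0.00934392]
```

View pics/w6.png

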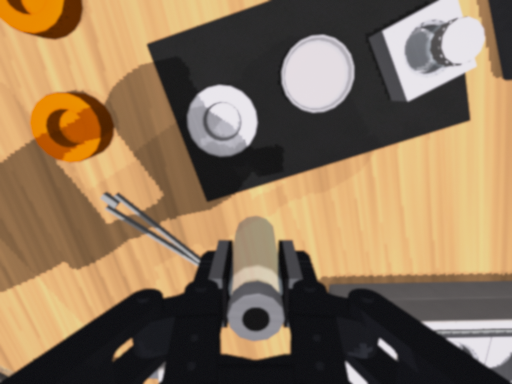

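The aluminium ring at (222,120) on the mat is the target; the orange ones at (72,127) and (30,15) are look-alikes. Placing.

jog_arm --pt "-0.1 -0.3 0" --pt "-0.4 -0.9 0" --pt "-0.75 -1.6 0.2" --pt "-1 -2.1 0.7" --pt "-1.07 -2.23 1.4" --pt "-1.09 -2.24 2.1" --pt "-1.1 -2.24 2.6" --pt "-1.1 -2.24 2.9" --pt "-1.1 -2.24 3" --pt "-1.1 -2.24 3" --roll '[0,0,0,0,0,0,0,0,0,0]' --jaw '[255,255,255,255,255,255,255,255,255,255]'

```text
time: 35.8
tcp_pos: [0.4068, 0.2951, 0.0849]
eef_rot: [-0.001, 0.994, -0.106, 0.01]
force: [-0.1, 0.1, -0.5]
finger_gap: 0.0218
```

```bash
python3 - <<'E'
from h import *
f=bot.grab_frame("scene");cv2.imwrite("pics/s8.png",cv2.resize(f["frame"][140:240,270:400],None,fx=5,fy=5,interpolation=cv2.INTER_CUBIC))
o=bot.get_obs();p=o["tcp_pos"]
for z in(.046,-.029):print((w2pix(f,p+[0,0,z])-[270,140])*5)
print((w2pix(f,np.array([.407,.2955,.033]))-[270,140])*5)
plan((.407,.2952,.0422))
E
```

```text
[184.77985821  22.12058054]
[172.69607224 122.39729677]
[169.72598679 151.38075833]
t 35.85 tcp [0.4069 0.2951 0.0851] yaw -12.14 gap 0.0219 F [ 0.8  0.6 -0.6] -> off [-0.029  0.004  1.715] roll 0
```

View pics/s8.png

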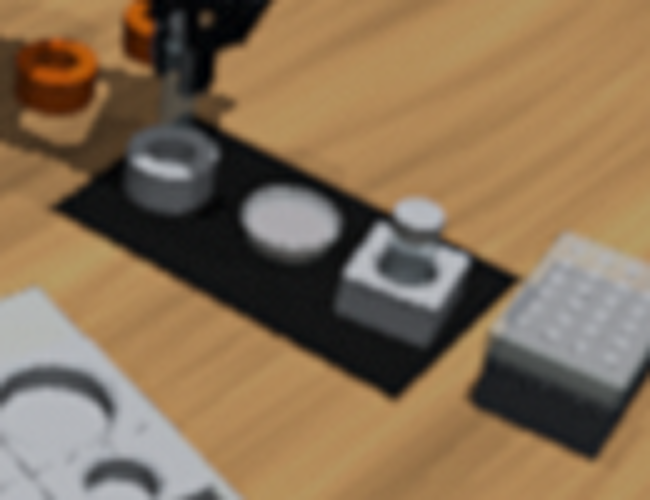

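Vial above the round stand with its bottom at about (173,122), aligned with the well at (172,152).

jog_arm --pt "0 0 0.3" --pt "-0.01 0 0.65" --pt "-0.01 0 1" --pt "-0.02 0 1.3" --pt "-0.02 0 1.5" --pt "-0.03 0 1.6" --pt "-0.03 0 1.66" --pt "-0.03 0 1.69" --pt "-0.03 0 1.71" --pt "-0.03 0 1.72" --roll '[0,0,0,0,0,0,0,0,0,0]' --jaw '[255,255,255,255,255,255,255,255,255,255]'

```text
time: 37.1
tcp_pos: [0.4071, 0.2954, 0.0422]
eef_rot: [-0.002, 0.994, -0.106, 0.01]
force: [-0.5, 0.4, 1.3]
finger_gap: 0.0221
```

jog_arm --pt "0 0 0" --pt "0 0 0" --pt "0 0 0" --pt "0 0 0" --pt "0 0 0" --pt "0 0 0" --pt "0.01 0 -0.5" --pt "0.02 0 -1.6" --pt "0.04 0 -3" --pt "0.06 0 -4.5" --roll '[0,0,0,0,0,0,0,0,0,0]' --jaw '[180,150,100,40,0,0,0,0,0,0]'

```text
time: 38.35
tcp_pos: [0.4062, 0.2948, 0.1566]
eef_rot: [-0.002, 0.994, -0.106, 0.01]
force: [-0.3, 0.1, 0.1]
finger_gap: 0.0855
```

jog_arm --pt "0 0 -0.5" --pt "0 0 -1" --pt "0 0 -1.5" --pt "0 0 -2" --pt "0 0 -2" --pt "0 0 -2" --pt "0 0 -2" --pt "0 0 -2" --pt "0 0 -2" --pt "0 0 -2" --roll '[0,0,0,0,0,0,0,0,0,0]' --jaw '[0,0,0,0,0,0,0,0,0,0]'

```text
time: 39.6
tcp_pos: [0.4051, 0.2948, 0.2064]
eef_rot: [-0.002, 0.994, -0.106, 0.01]
force: [-0.4, -0.6, -0.1]
finger_gap: 0.0853
```

```bash
python3 - <<'E'
from h import *
f=bot.grab_frame("scene");cv2.imwrite("pics/s9.png",cv2.resize(f["frame"][140:240,270:400],None,fx=5,fy=5,interpolation=cv2.INTER_CUBIC))
P=cloud(f).reshape(-1,3);m=(np.hypot(P[:,0]-.407,P[:,1]-.295)<.02)&(P[:,2]>.078)&(P[:,2]<.1);print(m.sum(),np.percentile(P[m][:,2],[50,90,97]),P[m].mean(0))
g=bot.grab_frame("top");np.savez("t9.npz",**g)
for n,F in(("scene",f),("top",g)):
    P=cloud(F).reshape(-1,3)
    for nm,c,z in(("large",(.5718,-.2916),.157),("small",(.4352,-.29),.130)):
        m=(np.hypot(P[:,0]-c[0],P[:,1]-c[1])<.03)&(abs(P[:,2]-z)<.008);Q=P[m]
        if len(Q):print(n,nm,len(Q),Q.mean(0).round(4),np.median(Q[:,2]),cv2.minEnclosingCircle((Q[:,:2]*1000).astype(np.float32)))
plan((.4352,-.29,.25),-11.7);print(bot.get_obs()['eef_rot'],bot.get_obs()['joint_positions'])
E
```

```text
33 [0.086907   0.08989009 0.09099757] [0.40853056 0.29242972 0.08638287]
scene large 325 [ 0.5738 -0.2924  0.157 ] 0.15773116111032992 ((571.5104370117188, -291.25604248046875), 19.471696853637695)
scene small 191 [ 0.4363 -0.2897  0.1296] 0.13031775975019422 ((433.6854553222656, -288.3323974609375), 17.768037796020508)
top large 144 [ 0.5715 -0.2883  0.1562] 0.15634984156615106 ((572.1937866210938, -288.9072265625), 19.81980323791504)
top small 112 [ 0.4341 -0.2854  0.1292] 0.12896718400567175 ((434.3959045410156, -285.8222961425781), 17.144710540771484)
t 39.7 tcp [0.4052 0.2948 0.2065] yaw -12.14 gap 0.0855 F [ 0.4 -0.8  0. ] -> off [ 6.125 22.608 -1.742] roll -0.044
[-0.00163728  0.99434963 -0.105678    0.0099141 ] [ 0.48117466  0.31129662  1.64198198 -0.00896707  1.17000549  0.6963597 ]
```

View pics/s9.png

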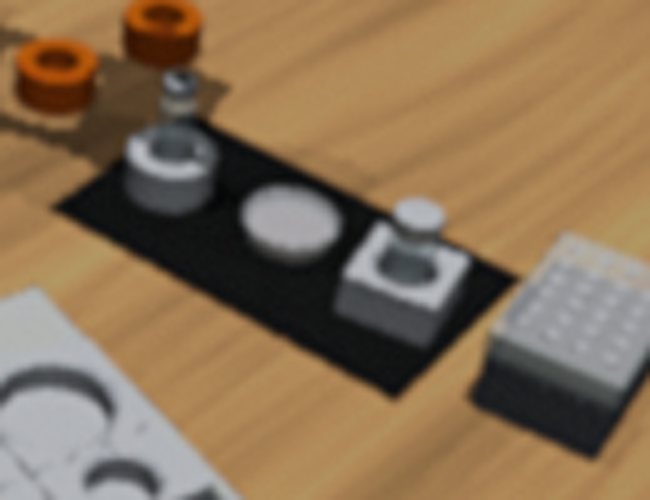

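Slim vial is seated, upright in the round stand, cap top at about 0.088 as expected. Both bottles still stand in the tray. The tool has drifted about 1° off vertical, so I'll look at that on the way back to the small bottle.

jog_arm --pt "0.2 1 -2" --pt "0.8 3.2 -3.8" --pt "1.4 5.6 -4.8" --pt "2 8 -4.8" --pt "2.7 10.4 -4.8" --pt "3.4 12.8 -4.8" --pt "4.1 15.2 -4.8" --pt "4.8 17.6 -4.8" --pt "5.5 20 -4.8" --pt "6.1 22.4 -4.8" --roll '[0,0,0,0,0,0,0,0,0,0]' --jaw '[0,0,0,0,0,0,0,0,0,0]'

```text
time: 40.95
tcp_pos: [0.4335, -0.2754, 0.3266]
eef_rot: [-0.002, 0.994, -0.106, 0.01]
force: [1.4, 0.0, 0.1]
finger_gap: 0.0857
```

jog_arm --pt "0 0.1 0" --pt "0 0.1 0" --pt "0 0.1 0" --pt "0 0.1 0" --pt "0 0.1 0" --pt "0 0.1 0" --pt "0 0.1 0.3" --pt "0 0.1 1" --pt "0 0.1 2" --pt "0 0.1 3" --roll '[0,0,0,0,0,0,0,0,0,0]' --jaw '[0,0,0,0,0,0,0,0,0,0]'

```text
time: 42.2
tcp_pos: [0.4344, -0.2777, 0.2504]
eef_rot: [-0.002, 0.994, -0.106, 0.01]
force: [0.1, -0.3, 0.0]
finger_gap: 0.0853
```

```bash
cat > st.py <<'E'
from h import *
import sys
o=bot.get_obs();q=o["eef_rot"];Rm=R.from_quat([q[1],q[2],q[3],q[0]]).as_matrix()
print("q",q.round(5),"toolz tilt deg (world x,y)",np.degrees(Rm[:2,2]).round(2),"dq",o["dq"].round(2))
E
python3 st.py; python3 -c "
from h import *
plan((.4352,-.2899,.25),-11.8)"
```

```text
q [-0.00166  0.99433 -0.10585  0.01009] toolz tilt deg (world x,y) [1.17 0.07] dq [ 0.01  0.15  0.36  0.   -0.5  -0.  ]
t 42.2 tcp [ 0.4344 -0.2777  0.2504] yaw -12.16 gap 0.0853 F [ 0.1 -0.3  0. ] -> off [0.135 0.472 0.015] roll -0.036
```

```bash
python3 -c "
from h import *
bot.grab_frame('wrist')"; python3 st.py;python3 -c "
from h import *
plan((.4352,-.2899,.25),-11.8)"
```

```text
q [-0.00343  0.99434 -0.10593  0.00762] toolz tilt deg (world x,y) [0.91 0.3 ] dq [-0.   -0.   -0.04 -0.    0.1   0.  ]
t 42.25 tcp [ 0.4331 -0.2766  0.247 ] yaw -12.17 gap 0.0855 F [-0.8  0.5 -3.6] -> off [ 0.194  0.501 -0.123] roll -0.037
```

jog_arm --pt "0.2 0.5 -1" --pt "0.2 0.5 -2" --pt "0.2 0.5 -3" --pt "0.2 0.5 -3.5" --pt "0.2 0.5 -3.5" --pt "0.2 0.5 -3.5" --pt "0.2 0.5 -3" --pt "0.2 0.5 -1" --pt "0.2 0.5 1" --pt "0.2 0.5 3" --roll '[0,0,0,0,0,0,0,0,0,0]' --jaw '[0,0,0,0,0,0,0,0,0,0]'

```text
time: 43.5
tcp_pos: [0.4359, -0.2888, 0.1691]
eef_rot: [-0.004, 0.994, -0.106, 0.007]
force: [0.7, -0.3, 0.7]
finger_gap: 0.0854
```

```bash
python3 st.py;python3 -c "
from h import *
bot.grab_frame('wrist')"; python3 st.py;python3 -c "
from h import *
plan((.4352,-.2899,.25),-11.8)"
```

```text
q [-0.0039   0.99434 -0.10592  0.00698] toolz tilt deg (world x,y) [0.84 0.36] dq [ 0.01  0.41  0.58  0.01 -0.99 -0.  ]
q [-0.00737  0.99434 -0.10597  0.00225] toolz tilt deg (world x,y) [0.35 0.81] dq [ 0.   -0.02 -0.06 -0.    0.21 -0.  ]
t 43.55 tcp [ 0.433  -0.2862  0.1627] yaw -12.17 gap 0.0854 F [-2.6  2.8 -6.1] -> off [ 0.126  0.074 -3.492] roll -0.037
```

```bash
python3 -c "
from h import *
for i in range(4):bot.grab_frame('wrist')"; python3 st.py;python3 -c "
from h import *
plan((.48,.2,.34),-11.8)"
```

```text
q [-0.00299  0.99434 -0.10588  0.00823] toolz tilt deg (world x,y) [0.97 0.24] dq [ 0.   -0.02 -0.02  0.   -0.    0.  ]
t 43.75 tcp [ 0.4371 -0.29    0.1731] yaw -12.16 gap 0.0851 F [ 1.2 -0.7  0. ] -> off [ -2.347 -19.572  -6.563] roll -0.036
```

jog_arm --pt "0 0 -2" --pt "-0.1 -1 -4.3" --pt "-0.4 -3 -6.3" --pt "-0.6 -5.4 -6.5" --pt "-0.9 -7.8 -6.5" --pt "-1.2 -10.2 -6.5" --pt "-1.5 -12.6 -6.5" --pt "-1.8 -15 -6.5" --pt "-2.1 -17.4 -6.5" --pt "-2.35 -19.5 -6.5" --roll '[0,0,0,0,0,0,0,0,0,0]' --jaw '[0,0,0,0,0,0,0,0,0,0]'

```text
time: 45.0
tcp_pos: [0.4797, 0.2006, 0.3414]
eef_rot: [-0.004, 0.994, -0.105, 0.011]
force: [0.5, -0.2, -0.2]
finger_gap: 0.0854
```

jog_arm --pt "0 -0.2 0" --pt "0 -0.2 0" --pt "0 -0.2 0" --pt "0 -0.2 0" --pt "0 -0.2 0" --pt "0 -0.2 0" --pt "0 -0.2 0.5" --pt "0 -0.2 2.5" --pt "0 -0.2 4.6" --pt "0 -0.2 6.8" --roll '[0,0,0,0,0,0,0,0,0,0]' --jaw '[0,0,0,0,0,0,0,0,0,0]'

```text
time: 46.25
tcp_pos: [0.4841, 0.2064, 0.1694]
eef_rot: [-0.004, 0.994, -0.105, 0.011]
force: [0.1, -0.3, -0.8]
finger_gap: 0.0852
```

```bash
python3 st.py;python3 -c "
from h import *
bot.grab_frame('wrist')"; python3 st.py;python3 -c "
from h import *
plan((.435,-.29,.34),-11.8)"
```

```text
q [-0.00395  0.99436 -0.10543  0.01083] toolz tilt deg (world x,y) [1.28 0.32] dq [-0.    0.46  0.63  0.   -1.08  0.  ]
q [-0.00161  0.9944  -0.10552  0.00467] toolz tilt deg (world x,y) [0.55 0.13] dq [ 0.   -0.02 -0.05  0.    0.22 -0.  ]
t 46.3 tcp [0.4801 0.2052 0.1622] yaw -12.12 gap 0.0851 F [-2.7 -0.9 -6.7] -> off [ 2.459 19.716 -7.175] roll -0.032
```

jog_arm --pt "0 0 -1.5" --pt "0 0 -3.5" --pt "0 0 -5.5" --pt "0 0 -6.8" --pt "0 0 -7" --pt "0 0 -7" --pt "0 0 -6.5" --pt "0 0 -4.6" --pt "0 0 -2.6" --pt "0 0 -0.6" --roll '[0,0,0,0,0,0,0,0,0,0]' --jaw '[0,0,0,0,0,0,0,0,0,0]'

```text
time: 47.55
tcp_pos: [0.4785, 0.2048, 0.1737]
eef_rot: [-0.001, 0.994, -0.106, 0.003]
force: [1.0, -0.8, 0.5]
finger_gap: 0.0849
```

```bash
python3 st.py;python3 -c "
from h import *
bot.grab_frame('wrist')"; python3 st.py;python3 -c "
from h import *
plan((.435,-.29,.34),-11.8)"
```

```text
q [-0.00105  0.99441 -0.10553  0.00326] toolz tilt deg (world x,y) [0.38 0.08] dq [-0.    0.4   0.59 -0.   -0.99  0.  ]
q [ 0.00104  0.9944  -0.10564 -0.00226] toolz tilt deg (world x,y) [-0.27 -0.09] dq [ 0.   -0.02 -0.06  0.    0.21  0.  ]
t 47.6 tcp [0.4748 0.2037 0.1673] yaw -12.13 gap 0.0854 F [-3.6 -1.8 -4.7] -> off [ 2.561 19.66  -6.871] roll -0.033
```

The tilt is now under 0.3°. Back to the small bottle.

jog_arm --pt "0.1 1 -2" --pt "0.3 3.2 -3.8" --pt "0.6 5.6 -4.6" --pt "0.95 8 -4.6" --pt "1.3 10.4 -4.6" --pt "1.6 12.8 -4.6" --pt "1.9 15.2 -4.6" --pt "2.2 17.4 -4.6" --pt "2.5 19 -4.6" --pt "2.55 19.65 -4.6" --roll '[0,0,0,0,0,0,0,0,0,0]' --jaw '[0,0,0,0,0,0,0,0,0,0]'

```text
time: 48.85
tcp_pos: [0.4337, -0.2914, 0.2823]
eef_rot: [0.0, 0.994, -0.107, -0.003]
force: [0.9, -0.0, -0.2]
finger_gap: 0.0854
```

```bash
python3 - <<'E'
from h import *
f=bot.grab_frame("wrist");cv2.imwrite("pics/w7.png",f["frame"]);P=cloud(f).reshape(-1,3)
for nm,c,z in(("large",(.5718,-.2916),.157),("small",(.4352,-.29),.130)):
        m=(np.hypot(P[:,0]-c[0],P[:,1]-c[1])<.03)&(abs(P[:,2]-z)<.008);Q=P[m]
        if len(Q):print(nm,len(Q),Q.mean(0).round(4),cv2.minEnclosingCircle((Q[:,:2]*1000).astype(np.float32)))
plan((.435,-.2899,.16),-11.9);plan((.435,-.2899,.1008),-11.9)
E
python3 st.py
```

```text
large 1756 [ 0.5689 -0.2911  0.1574] ((570.3225708007812, -292.136962890625), 19.743762969970703)
small 1023 [ 0.4331 -0.2883  0.1307] ((432.8073425292969, -289.6214904785156), 17.711313247680664)
t 48.9 tcp [ 0.4336 -0.2921  0.2823] yaw -12.26 gap 0.0854 F [-0.5 -1.5  0.2] -> off [ 0.066 -0.108  4.893] roll -0.036
t 48.9 tcp [ 0.4336 -0.2921  0.2823] yaw -12.26 gap 0.0854 F [-0.5 -1.5  0.2] -> off [ 0.081 -0.113  7.261] roll -0.036
q [ 8.2000e-04  9.9427e-01 -1.0681e-01 -3.1500e-03] toolz tilt deg (world x,y) [-0.37 -0.06] dq [ 0.05 -0.03  0.04  0.01 -0.    0.04]
```

View pics/w7.png

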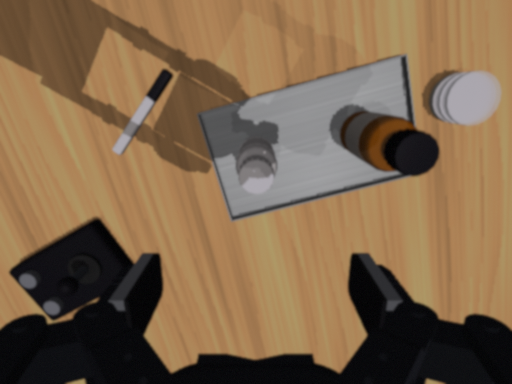

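Wrist view: both bottles upright in the tray, small cap at (257,175), large at (410,152). Gripping the small bottle.

jog_arm --pt "0.05 -0.1 1" --pt "0.06 -0.11 2.8" --pt "0.06 -0.11 4.6" --pt "0.07 -0.11 6.2" --pt "0.07 -0.11 7" --pt "0.07 -0.11 7.25" --pt "0.07 -0.11 7.25" --pt "0.07 -0.11 7.25" --pt "0.07 -0.11 7.25" --pt "0.07 -0.11 7.25" --roll '[0,0,0,0,0,0,0,0,0,0]' --jaw '[0,0,0,0,0,0,0,60,100,130]' --grip_force 35

```text
time: 50.15
tcp_pos: [0.4349, -0.2901, 0.1016]
eef_rot: [0.001, 0.994, -0.107, -0.003]
force: [0.4, -0.6, 0.1]
finger_gap: 0.042
```

jog_arm --pt "0 0 0" --pt "0 0 0" --pt "0 0 0" --pt "0 0 0" --pt "0 0 0" --pt "0 0 0" --pt "0 0 0" --pt "0 0 0" --pt "0 0 0" --pt "0 0 0" --roll '[0,0,0,0,0,0,0,0,0,0]' --jaw '[160,200,255,255,255,255,255,255,255,255]'

```text
time: 51.4
tcp_pos: [0.4349, -0.2901, 0.1017]
eef_rot: [0.001, 0.994, -0.107, -0.003]
force: [-1.7, -0.2, 5.5]
finger_gap: 0.0329
```

```bash
python3 st.py; python3 -c "
from h import *
plan((.4347,-.2899,.21));plan((.5385,-.0321,.21))"
```

```text
q [ 0.00118  0.99427 -0.10683 -0.00269] toolz tilt deg (world x,y) [-0.32 -0.1 ] dq [-0.  0. -0.  0. -0.  0.]
t 51.4 tcp [ 0.4349 -0.2901  0.1017] yaw -12.27 gap 0.0329 F [-1.7 -0.2  5.5] -> off [-0.034  0.005 -4.332] roll 0
t 51.4 tcp [ 0.4349 -0.2901  0.1017] yaw -12.27 gap 0.0329 F [-1.7 -0.2  5.5] -> off [  1.833 -10.953  -4.373] roll 0
```

jog_arm --pt "0 0 -0.3" --pt "0 0 -0.9" --pt "-0.02 0 -1.7" --pt "-0.02 0 -2.7" --pt "-0.03 0 -3.7" --pt "-0.03 0 -4.5" --pt "-0.03 0 -4.9" --pt "-0.03 0 -5" --pt "-0.03 0 -5" --pt "-0.03 0 -5" --roll '[0,0,0,0,0,0,0,0,0,0]' --jaw '[255,255,255,255,255,255,255,255,255,255]'

```text
time: 52.65
tcp_pos: [0.4346, -0.2895, 0.2259]
eef_rot: [0.001, 0.994, -0.107, -0.003]
force: [0.2, 0.1, -0.4]
finger_gap: 0.0326
```

```bash
python3 st.py; python3 -c "
from h import *
plan((.5385,-.0321,.225))"
```

```text
q [ 6.9000e-04  9.9427e-01 -1.0686e-01 -3.3400e-03] toolz tilt deg (world x,y) [-0.39 -0.04] dq [ 0. -0. -0. -0.  0. -0.]
t 52.65 tcp [ 0.4346 -0.2895  0.2259] yaw -12.27 gap 0.0326 F [ 0.2  0.1 -0.4] -> off [ 1.8730e+00 -1.0945e+01  2.0000e-03] roll 0
```

jog_arm --pt "0.1 -0.5 0" --pt "0.3 -1.6 0" --pt "0.55 -3.2 0" --pt "0.85 -5 0" --pt "1.15 -6.8 0" --pt "1.45 -8.5 0" --pt "1.7 -9.9 0" --pt "1.83 -10.7 0" --pt "1.87 -10.93 0" --pt "1.87 -10.94 0" --roll '[0,0,0,0,0,0,0,0,0,0]' --jaw '[255,255,255,255,255,255,255,255,255,255]'

```text
time: 53.9
tcp_pos: [0.5382, -0.032, 0.2248]
eef_rot: [0.001, 0.994, -0.107, -0.004]
force: [-0.3, 0.3, -1.2]
finger_gap: 0.0327
```

```bash
python3 - <<'E'
from h import *
f=bot.grab_frame("scene");cv2.imwrite("pics/s10.png",cv2.resize(f["frame"][100:300,170:350],None,fx=3,fy=3,interpolation=cv2.INTER_CUBIC))
plan((.5385,-.0321,.1558))
E
python3 st.py
```

```text
t 53.95 tcp [ 0.5382 -0.0325  0.2249] yaw -12.27 gap 0.0327 F [-0.1 -0.7 -1.5] -> off [ 0.029 -0.024  2.763] roll 0
q [ 8.3000e-04  9.9426e-01 -1.0689e-01 -3.5600e-03] toolz tilt deg (world x,y) [-0.42 -0.05] dq [-0.02 -0.    0.   -0.   -0.   -0.  ]
```

View pics/s10.png

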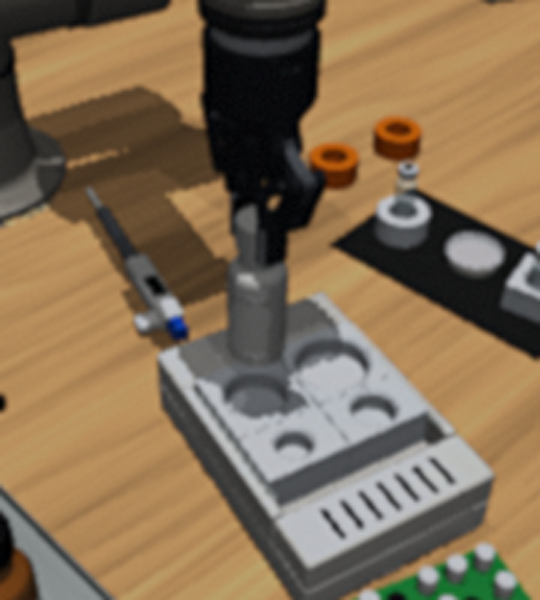

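The white bottle hangs over its well, bottom at crop (255,360) and well at (258,395). Lowering.

jog_arm --pt "0.01 -0.02 0.2" --pt "0.01 -0.02 0.5" --pt "0.01 -0.02 0.85" --pt "0.02 -0.02 1.15" --pt "0.02 -0.02 1.4" --pt "0.02 -0.02 1.6" --pt "0.02 -0.02 1.75" --pt "0.02 -0.02 1.85" --pt "0.02 -0.02 1.9" --pt "0.02 -0.02 1.9" --roll '[0,0,0,0,0,0,0,0,0,0]' --jaw '[255,255,255,255,255,255,255,255,255,255]'

```text
time: 55.2
tcp_pos: [0.5384, -0.0321, 0.1774]
eef_rot: [0.001, 0.994, -0.107, -0.004]
force: [0.6, -0.5, -1.0]
finger_gap: 0.0331
```

```bash
python3 st.py; python3 -c "
from h import *
plan((.5385,-.0321,.1558))"
```

```text
q [ 8.2000e-04  9.9427e-01 -1.0687e-01 -3.5200e-03] toolz tilt deg (world x,y) [-0.41 -0.05] dq [ 0. -0. -0. -0.  0. -0.]
t 55.2 tcp [ 0.5384 -0.0321  0.1774] yaw -12.27 gap 0.0331 F [ 0.6 -0.5 -1. ] -> off [ 0.009 -0.003  0.864] roll 0
```

jog_arm --pt "0 0 0.1" --pt "0 0 0.22" --pt "0 0 0.36" --pt "0 0 0.5" --pt "0 0 0.62" --pt "0 0 0.72" --pt "0 0 0.79" --pt "0 0 0.83" --pt "0 0 0.85" --pt "0 0 0.86" --roll '[0,0,0,0,0,0,0,0,0,0]' --jaw '[255,255,255,255,255,255,255,255,255,255]'

```text
time: 56.45
tcp_pos: [0.5383, -0.0322, 0.156]
eef_rot: [0.001, 0.994, -0.107, -0.003]
force: [-0.3, 0.5, -1.5]
finger_gap: 0.033
```

jog_arm --pt "0 0 0.02" --pt "0 0 0.02" --pt "0 0 0.02" --pt "0 0 0.02" --pt "0 0 0" --pt "0 0 0" --pt "0 0 -0.8" --pt "0 0 -2" --pt "0 0 -3.4" --pt "0 0 -4" --roll '[0,0,0,0,0,0,0,0,0,0]' --jaw '[255,150,120,60,0,0,0,0,0,0]'

```text
time: 57.7
tcp_pos: [0.5397, -0.0322, 0.2578]
eef_rot: [0.001, 0.994, -0.107, -0.002]
force: [0.1, -0.9, 0.0]
finger_gap: 0.0854
```

jog_arm --pt "0 0 0" --pt "0 0 0" --pt "0 0 0" --pt "0 0 0" --pt "0 0 0" --pt "0 0 0" --pt "0 0 0" --pt "0 0 0" --pt "0 0 0" --pt "0 0 0" --roll '[0,0,0,0,0,0,0,0,0,0]' --jaw '[0,0,0,0,0,0,0,0,0,0]'

```text
time: 58.95
tcp_pos: [0.5397, -0.0322, 0.2579]
eef_rot: [0.001, 0.994, -0.107, -0.002]
force: [0.3, -0.5, -0.1]
finger_gap: 0.0854
```

```bash
python3 - <<'E'
from h import *
f=bot.grab_frame("scene");cv2.imwrite("pics/s11.png",cv2.resize(f["frame"][100:300,170:350],None,fx=3,fy=3,interpolation=cv2.INTER_CUBIC))
P=cloud(f).reshape(-1,3);m=(np.hypot(P[:,0]-.5385,P[:,1]+.033)<.025)&(P[:,2]>.17)&(P[:,2]<.2);print(m.sum(),np.percentile(P[m][:,2],[50,90]),P[m].mean(0))
plan((.5715,-.2918,.26));plan((.5715,-.2918,.126))
E
python3 st.py
```

```text
182 [0.18391684 0.18559432] [ 0.54026807 -0.03436746  0.18184632]
t 59.0 tcp [ 0.5397 -0.0322  0.2579] yaw -12.27 gap 0.0854 F [ 0.1  0.3 -0.4] -> off [ 3.451  9.877 -0.074] roll 0
t 59.0 tcp [ 0.5397 -0.0322  0.2579] yaw -12.27 gap 0.0854 F [ 0.1  0.3 -0.4] -> off [3.47  9.865 5.286] roll 0
q [ 9.8000e-04  9.9427e-01 -1.0687e-01 -1.8900e-03] toolz tilt deg (world x,y) [-0.23 -0.09] dq [ 0. -0. -0. -0.  0.  0.]
```

View pics/s11.png

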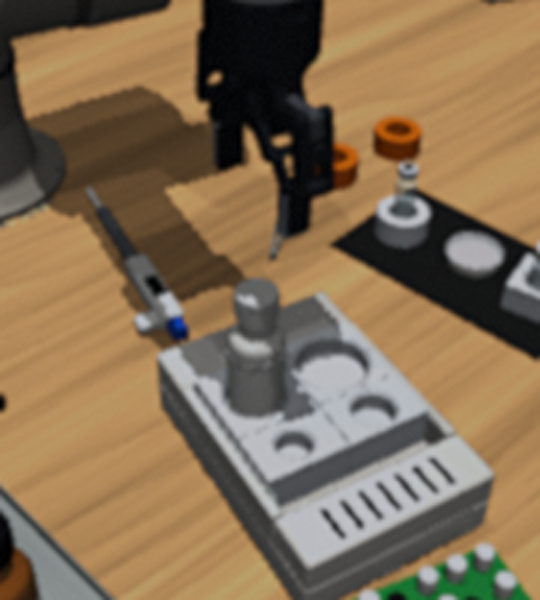

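White bottle is seated in its well, cap top at 0.184. Next, the large bottle.

jog_arm --pt "0.3 0.9 0" --pt "0.9 2.5 0" --pt "1.5 4.2 0" --pt "2.1 5.9 0" --pt "2.7 7.6 0" --pt "3.2 9 0" --pt "3.4 9.7 0" --pt "3.45 9.87 0" --pt "3.45 9.87 0" --pt "3.45 9.87 0" --roll '[0,0,0,0,0,0,0,0,0,0]' --jaw '[0,0,0,0,0,0,0,0,0,0]'

```text
time: 60.25
tcp_pos: [0.5717, -0.2903, 0.2585]
eef_rot: [0.001, 0.994, -0.106, -0.002]
force: [-0.3, -0.8, 0.0]
finger_gap: 0.0853
```

```bash
python3 st.py; python3 -c "
from h import *
plan((.5715,-.2917,.1268))"
```

```text
q [ 8.8000e-04  9.9435e-01 -1.0616e-01 -1.7200e-03] toolz tilt deg (world x,y) [-0.21 -0.08] dq [ 0. -0. -0. -0.  0. -0.]
t 60.25 tcp [ 0.5717 -0.2903  0.2585] yaw -12.19 gap 0.0853 F [-0.3 -0.8  0. ] -> off [0.02  0.046 5.268] roll 0
```

jog_arm --pt "0.02 0.04 1" --pt "0.02 0.04 2.4" --pt "0.02 0.04 3.8" --pt "0.02 0.04 4.8" --pt "0.02 0.04 5.2" --pt "0.02 0.04 5.27" --pt "0.02 0.04 5.27" --pt "0.02 0.04 5.27" --pt "0.02 0.04 5.27" --pt "0.02 0.04 5.27" --roll '[0,0,0,0,0,0,0,0,0,0]' --jaw '[0,0,0,0,0,0,0,60,100,120]' --grip_force 45

```text
time: 61.5
tcp_pos: [0.5716, -0.2916, 0.127]
eef_rot: [0.001, 0.994, -0.106, -0.002]
force: [0.5, -0.1, 0.8]
finger_gap: 0.0447
```

jog_arm --pt "0 0 0" --pt "0 0 0" --pt "0 0 0" --pt "0 0 0" --pt "0 0 0" --pt "0 0 0" --pt "0 0 0" --pt "0 0 0" --pt "0 0 0" --pt "0 0 0" --roll '[0,0,0,0,0,0,0,0,0,0]' --jaw '[150,200,255,255,255,255,255,255,255,255]'

```text
time: 62.75
tcp_pos: [0.5717, -0.2917, 0.1272]
eef_rot: [0.001, 0.994, -0.106, -0.001]
force: [0.7, -1.2, 2.8]
finger_gap: 0.0366
```

jog_arm --pt "0 0 -0.3" --pt "0 0 -1" --pt "0 0 -2.2" --pt "0 0 -3.6" --pt "0 0 -5" --pt "0 0 -6.4" --pt "0 0 -7.6" --pt "0 0 -8.3" --pt "0 0 -8.5" --pt "0 0 -8.5" --roll '[0,0,0,0,0,0,0,0,0,0]' --jaw '[255,255,255,255,255,255,255,255,255,255]'

```text
time: 64.0
tcp_pos: [0.5721, -0.2912, 0.3395]
eef_rot: [0.001, 0.994, -0.106, -0.002]
force: [-0.3, 0.6, -4.2]
finger_gap: 0.0367
```

```bash
python3 st.py; python3 -c "
from h import *
plan((.5532,.0411,.335))"
```

```text
q [ 9.6000e-04  9.9435e-01 -1.0618e-01 -1.6000e-03] toolz tilt deg (world x,y) [-0.19 -0.09] dq [-0.    0.01  0.02 -0.   -0.01 -0.  ]
t 64.0 tcp [ 0.5721 -0.2912  0.3395] yaw -12.19 gap 0.0367 F [-0.3  0.6 -4.2] -> off [ -3.546 -12.832   0.163] roll 0
```

jog_arm --pt "-0.15 -0.5 0" --pt "-0.45 -1.6 0" --pt "-0.9 -3.2 0" --pt "-1.35 -5 0" --pt "-1.85 -6.8 0" --pt "-2.35 -8.6 0" --pt "-2.85 -10.3 0" --pt "-3.25 -11.8 0" --pt "-3.48 -12.6 0" --pt "-3.54 -12.83 0" --roll '[0,0,0,0,0,0,0,0,0,0]' --jaw '[255,255,255,255,255,255,255,255,255,255]'

```text
time: 65.25
tcp_pos: [0.5529, 0.0421, 0.3388]
eef_rot: [0.001, 0.994, -0.105, -0.002]
force: [1.0, 0.1, -3.2]
finger_gap: 0.0374
```

```bash
for i in 1 2; do python3 -c "
from h import *
bot.grab_frame('wrist')"; done; python3 st.py; python3 -c "
from h import *
plan((.5532,.0411,.212));plan((.5532,.0411,.1814))"
```

```text
q [ 0.00118  0.99436 -0.10606 -0.00176] toolz tilt deg (world x,y) [-0.21 -0.11] dq [-0.03  0.01 -0.   -0.01 -0.   -0.01]
t 65.35 tcp [0.5533 0.0409 0.3389] yaw -12.18 gap 0.0371 F [ 0.9 -0.4 -3.7] -> off [ 0.011 -0.022  5.076] roll 0
t 65.35 tcp [0.5533 0.0409 0.3389] yaw -12.18 gap 0.0371 F [ 0.9 -0.4 -3.7] -> off [ 0.015 -0.025  6.3  ] roll 0
```

jog_arm --pt "0 -0.02 0.4" --pt "0 -0.02 1.1" --pt "0.01 -0.02 2" --pt "0.01 -0.02 2.9" --pt "0.01 -0.02 3.7" --pt "0.01 -0.02 4.4" --pt "0.01 -0.02 4.8" --pt "0.01 -0.02 5" --pt "0.01 -0.02 5.05" --pt "0.01 -0.02 5.05" --roll '[0,0,0,0,0,0,0,0,0,0]' --jaw '[255,255,255,255,255,255,255,255,255,255]'

```text
time: 66.6
tcp_pos: [0.5534, 0.041, 0.2131]
eef_rot: [0.001, 0.994, -0.106, -0.001]
force: [0.2, -0.2, -4.3]
finger_gap: 0.0368
```

```bash
python3 - <<'E'
from h import *
f=bot.grab_frame("scene");cv2.imwrite("pics/s12.png",cv2.resize(f["frame"][100:300,170:350],None,fx=3,fy=3,interpolation=cv2.INTER_CUBIC))
plan((.5532,.0411,.1814))
E
python3 st.py
```

```text
t 66.65 tcp [0.5534 0.041  0.2132] yaw -12.17 gap 0.0368 F [ 0.4  0.4 -3.3] -> off [-0.007 -0.003  1.271] roll 0
q [ 0.00117  0.99436 -0.10604 -0.00123] toolz tilt deg (world x,y) [-0.15 -0.12] dq [ 0. -0. -0. -0. -0. -0.]
```

View pics/s12.png

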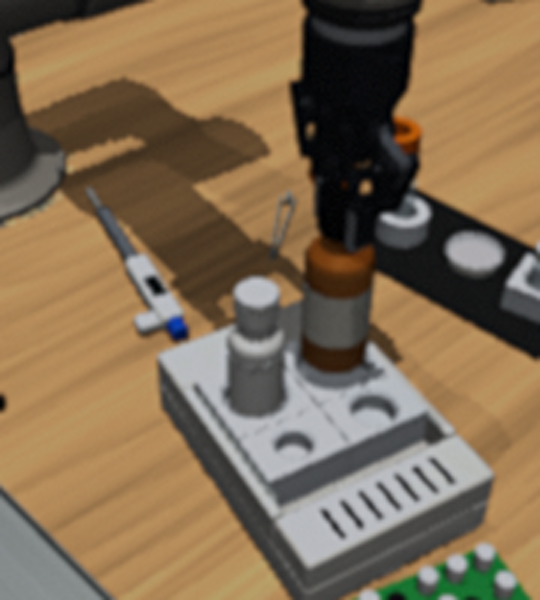

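Amber bottle is just above its well at crop (333,355), upright. Lowering gently.

jog_arm --pt "0 0 0.15" --pt "0 0 0.35" --pt "0 0 0.55" --pt "0 0 0.75" --pt "0 0 0.92" --pt "0 0 1.06" --pt "0 0 1.16" --pt "0 0 1.22" --pt "0 0 1.26" --pt "0 0 1.27" --roll '[0,0,0,0,0,0,0,0,0,0]' --jaw '[255,255,255,255,255,255,255,255,255,255]'

```text
time: 67.9
tcp_pos: [0.5534, 0.041, 0.1814]
eef_rot: [0.001, 0.994, -0.106, -0.001]
force: [0.7, -0.0, -4.1]
finger_gap: 0.037
```

jog_arm --pt "0 0 0.02" --pt "0 0 0.03" --pt "0 0 0.03" --pt "0 0 0.03" --pt "0 0 0.03" --pt "0 0 0" --pt "0 0 -0.5" --pt "0 0 -1.8" --pt "0 0 -3.2" --pt "0 0 -4" --roll '[0,0,0,0,0,0,0,0,0,0]' --jaw '[255,255,140,100,50,0,0,0,0,0]'

```text
time: 69.15
tcp_pos: [0.5542, 0.0412, 0.2845]
eef_rot: [0.001, 0.994, -0.106, 0.001]
force: [0.8, -0.2, 0.7]
finger_gap: 0.0853
```

jog_arm --pt "0 0 -1" --pt "-0.5 1 -2" --pt "-1.2 2.5 -2.5" --pt "-2 4 -2.5" --pt "-3 5 -2.5" --pt "-4 6 -2.5" --pt "-4.5 6.5 -2.5" --pt "-4.5 6.5 -2.5" --pt "-4.5 6.5 -2.5" --pt "-4.5 6.5 -2.5" --roll '[0,0,0,0,0,0,0,0,0,0]' --jaw '[0,0,0,0,0,0,0,0,0,0]'

```text
time: 70.4
tcp_pos: [0.4106, -0.0934, 0.347]
eef_rot: [0.001, 0.994, -0.106, 0.001]
force: [-0.3, 0.1, 0.5]
finger_gap: 0.0855
```

```bash
python3 - <<'E'
from h import *
F={n:bot.grab_frame(n) for n in("scene","top")}
cv2.imwrite("pics/s13.png",cv2.resize(F["scene"]["frame"][100:300,170:400],None,fx=3,fy=3,interpolation=cv2.INTER_CUBIC))
for n,f in F.items():
    P=cloud(f).reshape(-1,3)
    for nm,c,z,r in(("large",(.553,.041),.211,.03),("small",(.538,-.032),.184,.028),("squat",(.578,.315),.073,.022),("slim",(.407,.2955),.088,.018),("dish",(.493,.316),.018,.04)):
        m=(np.hypot(P[:,0]-c[0],P[:,1]-c[1])<r)&(abs(P[:,2]-z)<.006);Q=P[m]
        if len(Q):print(n,nm,len(Q),Q.mean(0).round(4),np.median(Q[:,2]).round(4))
E
python3 -c "
from h import *
plan((.4,-.2,.3))"
```

```text
scene large 166 [0.5553 0.0382 0.211 ] 0.2117
scene small 146 [ 0.5388 -0.0333  0.1839] 0.1846
scene squat 66 [0.5784 0.3126 0.0729] 0.0733
scene slim 29 [0.4088 0.2923 0.0875] 0.0882
scene dish 208 [0.493  0.3126 0.0186] 0.0188
top large 147 [0.5538 0.0428 0.2109] 0.2109
top small 116 [ 0.5371 -0.0289  0.1835] 0.1838
top squat 73 [0.5783 0.3168 0.073 ] 0.0728
top slim 39 [0.4074 0.2969 0.0879] 0.0888
top dish 270 [0.4928 0.3173 0.0181] 0.018
t 70.5 tcp [ 0.4104 -0.0935  0.3469] yaw -12.12 gap 0.0854 F [ 0.6 -0.7  0.6] -> off [0.487 4.251 1.884] roll 0
```

View pics/s13.png

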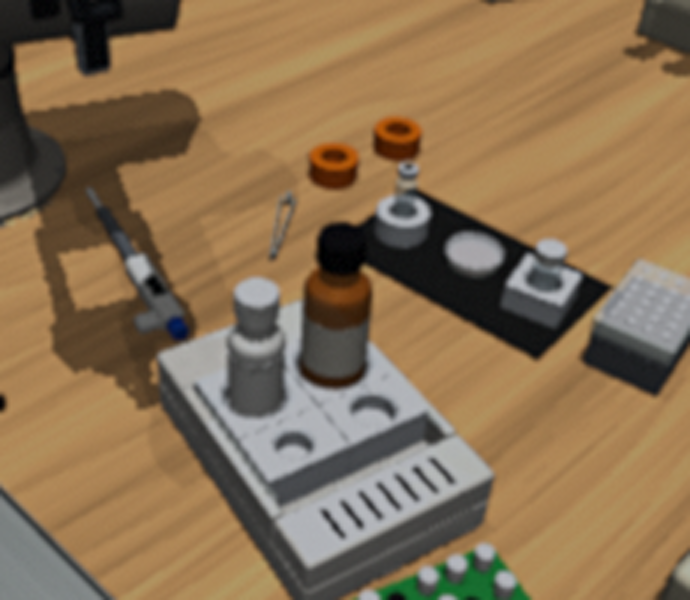

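All four are seated at the expected heights, the dish is unmoved, and the gripper is clear of everything. Handing in.

```bash
python3 -c "
from h import *
print(bot.finish_job(), bot.get_obs()['time'])"
```

```text
the job is handed in; nothing more can be done
the job is handed in; nothing more can be done
```

The job is done and handed in at about 70.5 s of the 122 s allowed. I moved both bottles to the tray, then put the squat vial in the square stand and the slim vial in the round aluminium stand. After that I returned the small bottle and then the large one to their own wells.

**Last checks:** Both cameras measured the cap tops within 1 mm of fully seated: large bottle 0.211 m, small bottle 0.184 m, squat vial 0.073 m and slim vial 0.088 m. The last picture shows all four upright, and the dish reads within about 1 mm of where it started. The gripper was open and well clear of everything.

**What went less smoothly:**
- **Tray contact:** setting the small bottle down in the tray pressed it with about 31 N at the wrist. The bottle stood fine, and I lowered everything more gently after that.
- **Tool tilt:** the tool drifted about 1° off vertical, and the slim vial was carried and placed like that. I corrected it to under 0.5° before returning the bottles.
- **Camera offset:** the scene and top cameras disagreed by about 4 mm in y. I averaged them and checked against the wrist camera.

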